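Find the nut that fits, lock the lacquering stand and stand the finials on it

TASK

Find by trial which of the three cap nuts threads onto the stud of the round lacquering stand and screw it down until it is fully home on its seat, and put the two nuts that do not fit into the shallow wooden tray. Only after the nut is home, stand every finial from the sloped rest upright on its foot on the stand's plate, whole foot on the plate, and leave them standing still. Leave the red tin and the blue-handled pliers where they are.

Things in the scene. Friction and masses are not known exactly. Their poses are not given: they have to be found in the camera images.
- stand_1: Lacquering stand: round steel plate, too heavy to shift, diameter 230 mm, flat top 14 mm above the bench, upright stud in the middle. One of two look-alike stands (threads differ) is there, the other absent. Origin: centre of the underside. Stud: nose of diameter 18 mm, tapered end 58 mm above the seat; below it a right-hand thread, outer diameter 31 mm, from 26 mm above the seat down, lead 45 mm a turn
- stand_2: The other lacquering stand, of the same measures as stand_1, with another number of thread starts. Only one of the two is there
- stand_1_seat (a point): Nut seat of stand_1, on the stud's axis 18 mm above the bench: a nut fully home has its underside here. Over the nose, a nut first rests on the thread, 12 to 28 mm above the seat. Turned clockwise (from above) the fitting nut catches and is home after 100 to 230 degrees, depending on where it landed (turn a little more if it has not caught)
- stand_2_seat (a point): Nut seat of stand_2, as of stand_1. A nut that does not fit jams or rides round and stays 11 mm or more above the seat (do not force it); turn back and lift to remove it. One thread start lies at the stand's +x, the rest evenly round; a fitting nut catches at once if its own +x points about 40 degrees clockwise of the stand's +x
- nut_1: Brass blind cap nut, mouth down: square head 52 mm across flats, from 10 to 65 mm above the underside (low dome to 71 mm), on a round flange of diameter 70 mm, 10 mm high; about 300 g. The three nuts look alike; inside, their threads differ, and only one fits the stud that is there: try them. Origin: centre of the underside; z up; x and y square to the flats
- nut_2: Cap nut, outside like nut_1. In each nut one thread tooth lies at its +x side, 8 mm above the underside, the others round the bore. The mouth slips over the stud's nose when up to 4 mm off-centre
- nut_3: Cap nut, outside like nut_1; same measures
- tray: Fixed shallow open wooden tray for nuts that do not fit, 210 mm (its x) by 120 mm (its y) outside, 18 mm high, walls and floor 6 mm thick; origin: centre of the underside
- finial_1: Brass finial (2 or 3 are there), 105 mm tall, round: foot diameter 36 mm, belly 36 mm up to 40 mm, neck an 18 mm cylinder from 56 to 94 mm above the foot, pointed top; 120 g. Origin: centre of the foot's underside; z from foot to point. It starts in a groove of the rest, point up and away from the robot, axis about 40 degrees above level, neck free all round
- finial_2: Finial like finial_1
- finial_3: Finial like finial_1
- rest: Fixed sloped wooden rest with three grooves 80 mm apart along its y, 240 mm wide, 75 mm deep, about 45 mm high; the slope rises along its +x. Origin: under its middle, on the bench
- coffee_tin: Red open tin, diameter 56 mm, 58 mm high, at the back of the bench; a bystander. Origin: centre of the underside
- pliers_b: Blue-handled pliers lying flat, 126 mm long, 11 mm high; a bystander. Origin: under the middle

How it is judged:
By the outcome, as a careful person would: the job done as asked, in the order asked, and still so for the second after the job is handed in, with the robot touching nothing.
Of stand_1, stand_2 only 1 to 1 are there at a start; the rules pass over those that are not, and their reading is None.
Of finial_1, finial_2, finial_3 only 2 to 3 are there at a start; the rules pass over those that are not, and their reading is None.
At some moment in a run one of nut_1, nut_2, nut_3 may be knocked a few centimetres aside while the robot is not near it.
It also fails if it takes over 210 s, if anything falls off the work surface, if the arm or the gripper's body presses on something with over 40 N, if the wrist force passes 120 N, or if a joint passes its speed limit or range.

ROBOT

A 6-joint arm with a two-finger parallel gripper is mounted at the origin on a cart in front of the work surface, level with it; the furniture and walls round the work are solid. World frame = base frame: x ahead of the robot, y to its left, z up, the work surface at z = 0. Lengths are in m, angles in rad, forces in N, time in s.
With the tool pointing down it reaches from about 0.3 to 0.875 m from the base axis. Payload 6.4 kg.
Tool frame: the origin (TCP) lies between the finger pads; the fingertips stand ctrl.tip_extent ahead of it and the grasp point (between the pads) is the TCP (ctrl.tip_extent is the distance from the TCP to the fingertips, in m); z points along the fingers, y is the line along which they close (so a half turn about z gives the same grasp; the last joint's range is limited). The gripper opens to 85 mm and grips with 20 to 120 N. Pads are 22 mm wide; open, the fingers measure 114 mm over their backs; the gripper's body (76 mm by 85 mm) begins 54 mm behind the grasp point. The pads swing forward as they close: fully open they stand 13 mm farther back than shut.
Start: joints at [-1.354, 0.181, 1.607, -0, 1.354, -0.206], TCP at [0.236, -0.524, 0.25] pointing down, gripper open.
Joint ranges: [-2.99, 2.99], [-0.89, 2.07], [0.3, 2.58], [-1.14, 4.28], [0, 2.63], [-3.12, 3.12]. Speed limits (rad/s): [2.57, 2.57, 3.01, 3.14, 3.14, 3.14].

INTERFACE

Orientations are given as a unit quaternion [w, x, y, z].
In Python, from bench import ctrl gives the robot as it stands.
- The arm moves only by the tool send_rows, never from a script. Its arguments are lists of equal length, an entry for each row: "dr": the turn, a rotation vector about the tool's x, y, z in units of 6 degrees (1.0 is 6 degrees), a list of three; "xyz": the shift along the tool's x, y, z in cm, a list of three; "jaw": the opening in per cent of the stroke, from 0 (shut) to 100 (fully open). In form: {"dr": [[wx, wy, wz], ...], "xyz": [[dx, dy, dz], ...], "jaw": [jaw, ...]}. A call has exactly 8 rows; each row is the pose to reach, as a shift and turn from the pose commanded when the call began, along the tool's axes at that moment; what a row does not reach only later rows make up. A row lasts 1/8 s, in which the tool goes at most 62.5 mm and 10.7 degrees, less where a joint would pass 70% of its speed; a pose out of reach is approached as far as the arm can. A call with a gripper value outside its range is refused whole. The fingers move at their own pace and stop on an object; the grip force is fixed at half the most. Time passes only in rows, so rows that repeat a pose let the fingers close, or fill a call up. It gives the time, the measured TCP pose, the force, the opening and the grip force at its end, in the units of the state.
- ctrl.get_obs(): the state, without advancing time (a new reading comes with each control period).
- ctrl.camera(name): name is "side" or "top"; returns the picture (420x560x3 uint8, red, green, blue); there is no depth.
- ctrl.calibration(name): a dict with "camera_matrix" (3x3 intrinsics, pixels), "world_from_camera" (4x4, takes a point from camera to world coordinates). Camera axes: x right, y up, looking along -z (the intrinsics and any distortion apply to the point x, -y, -z); pixel columns grow to the right and rows downward; lengths in m; the calibration is good to about 2 mm. A picture is of the moment at which its call begins. calibration takes no time and is no camera call.
- ctrl.hand_in(): hands the job in; it is judged then, once.
The state is a dict: "time_s": time; "q": joint angles; "dq": joint speeds; "joint_efforts": joint torques, N m; "eef_pos": TCP position; "eef_rot": TCP orientation; "wrist_force": force on the tool from outside, world axes, zero at the start; "torque": the same for the moment, N m; "opening": opening from 0.0 (shut) to 1.0 (fully open); "grasp_force": force on a finger pad.
Only numpy, scipy, OpenCV 4.12 (cv2) and the standard library are available. Lean on these libraries where they do the work, as an engineer would, in place of code of your own. Each camera call takes 0.05 s, during which the arm holds its last target. There are 200 camera calls.

## Working session

There is one attempt and no reset: what is moved stays moved. The work goes in short steps, Python scripts to look and compute and a tool call to move; the robot and the scene stay as the last step left them, time stands still between calls to the robot, and variables do not carry over. Pictures are saved under pics/ and viewed, at most 14 in all, crops included, and the job is handed in when it is done.

Besides the shell and the picture viewer there is one more tool, called after ">>>" as a command line: name --argument value ..., lists and objects as JSON in quotes. send_rows: Moves the arm, as the interface text tells. Its arguments: {"type":"object","properties":{"dr":{"type":"array","items":{"type":"array","items":{"type":"number"}}},"xyz":{"type":"array","items":{"type":"array","items":{"type":"number"}}},"jaw":{"type":"array","items":{"type":"number"}}},"required":["dr","xyz","jaw"]}

```bash
mkdir -p pics; ls; python3 - <<'E'
from bench import ctrl
import cv2,numpy as np
for n in("top","side"):
    im=ctrl.camera(n); cv2.imwrite(f"pics/{n}0.png",im[:,:,::-1])
    c=ctrl.calibration(n); print(n,{k:np.round(v,4).tolist() if not isinstance(v,str) else v for k,v in c.items()})
print(ctrl.tip_extent, ctrl.get_obs())
E
```

```text
pics
top {'camera_matrix': [[513.2004, 0.0, 279.7637], [0.0, 513.2004, 205.6035], [0.0, 0.0, 1.0]], 'world_from_camera': [[-0.0162, 0.9936, -0.112, 0.4151], [-0.9998, -0.015, 0.012, 0.0012], [0.0103, 0.1122, 0.9936, 1.402], [0.0, 0.0, 0.0, 1.0]]}
side {'camera_matrix': [[496.4738, 0.0, 282.8116], [0.0, 496.4738, 217.154], [0.0, 0.0, 1.0]], 'world_from_camera': [[-0.9827, 0.1186, -0.1426, 0.3412], [-0.1853, -0.654, 0.7334, 0.984], [-0.0063, 0.7471, 0.6647, 0.9723], [0.0, 0.0, 0.0, 1.0]]}
0.019 {'time_s': 0.1, 'q': array([-1.35427854e+00,  1.81507865e-01,  1.60789124e+00, -1.65325340e-05,
        1.35381151e+00, -2.06289329e-01]), 'dq': array([-0.00085597, -0.00046847, -0.00295195,  0.00163051, -0.00106098,
        0.00017886]), 'joint_efforts': array([-1.27785511e-04, -4.45875943e+01, -3.52239096e+01, -1.97065829e-04,
        4.10004111e-03,  1.89107192e-05]), 'eef_pos': array([ 0.23584999, -0.5238936 ,  0.24945921]), 'eef_rot': array([-8.08929870e-04,  9.77736672e-01,  2.09834093e-01, -1.22081821e-05]), 'wrist_force': array([ 0.03638366,  0.05077906, -0.07276518]), 'torque': array([ 0.03636561, -0.00264803,  0.0141356 ]), 'grasp_force': 0.0, 'opening': 0.9998385705570448}
```

View pics/top0.png

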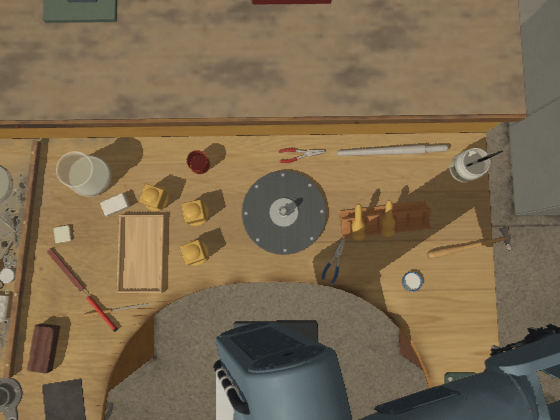

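View pics/side0.png

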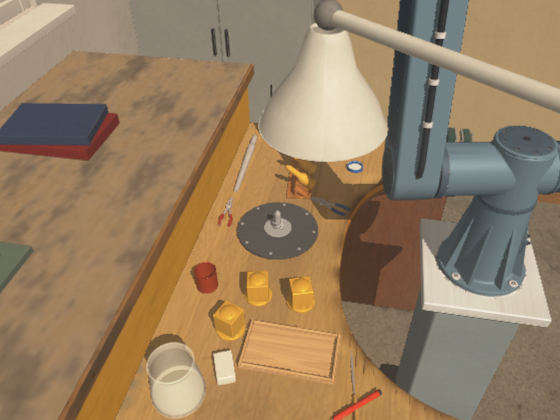

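The top view shows the stand at about (285,211), with nuts at (152,197), (194,211) and (194,252). The tray is at (143,252). There are two finials, at (360,220) and (389,215), and the third groove is empty. The tin is at (198,161) and the pliers at (333,262).

```bash
cat > h.py <<'E'
from bench import ctrl
import numpy as np, cv2
from scipy.spatial.transform import Rotation as R
C={n:ctrl.calibration(n) for n in("top","side")}
def ray(n,p,z):
    K=C[n]["camera_matrix"];T=np.array(C[n]["world_from_camera"])
    d=np.linalg.inv(K)@[p[0],p[1],1]; d=T[:3,:3]@[d[0],-d[1],-d[2]]; o=T[:3,3]
    return o+d*(z-o[2])/d[2]
def proj(n,P):
    T=np.linalg.inv(C[n]["world_from_camera"]);c=T[:3,:3]@P+T[:3,3]
    q=C[n]["camera_matrix"]@[c[0],-c[1],-c[2]];return q[:2]/q[2]
def tri(pt,ps):
    f=lambda z:ray("top",pt,z)[:2]-ray("side",ps,z)[:2]
    zs=np.linspace(-.02,.3,641);z=min(zs,key=lambda z:np.linalg.norm(f(z)))
    return (ray("top",pt,z)+ray("side",ps,z))/2,np.linalg.norm(f(z))
def pose():
    o=ctrl.get_obs();w,x,y,z=o["eef_rot"];return np.array(o["eef_pos"]),R.from_quat([x,y,z,w]),o
def down(yaw): # tool x at yaw, z down
    c,s=np.cos(yaw),np.sin(yaw);return R.from_matrix(np.array([[c,s,0],[s,-c,0],[0,0,-1.]]))
def go(p,rot=None):
    P,r,o=pose();rot=rot or r
    d=r.inv().apply(np.array(p)-P)*100; w=(r.inv()*rot).as_rotvec(degrees=True)/6
    print("xyz",d.round(2).tolist(),"dr",w.round(2).tolist())
    return r
def st():
    P,r,o=pose();M=r.as_matrix()
    print("t",round(o["time_s"],2),"p",P.round(4),"yawx",np.degrees(np.arctan2(M[1,0],M[0,0])).round(1),"tz",M[:,2].round(3),"F",np.round(o["wrist_force"],1),"op",round(o["opening"],3),"gf",round(o["grasp_force"],1),"q",o["q"].round(2))
def crop(n,x0,y0,x1,y1,f,name):
    im=ctrl.camera(n)[y0:y1,x0:x1,::-1]; cv2.imwrite(f"pics/{name}.png",cv2.resize(im,None,fx=f,fy=f,interpolation=cv2.INTER_CUBIC))
E
python3 - <<'E'
from h import *
a=ctrl.camera("top")[:,:,::-1];b=ctrl.camera("side")[:,:,::-1]
rs=lambda i:cv2.resize(i,(400,300),interpolation=cv2.INTER_CUBIC)
g=np.vstack([np.hstack([rs(a[170:275,105:245]),rs(a[160:265,240:380])]),np.hstack([rs(b[250:355,190:330]),rs(b[150:255,225:365])])])
cv2.imwrite("pics/c1.png",g)
E
```

```text
(no output)
```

View pics/c1.png

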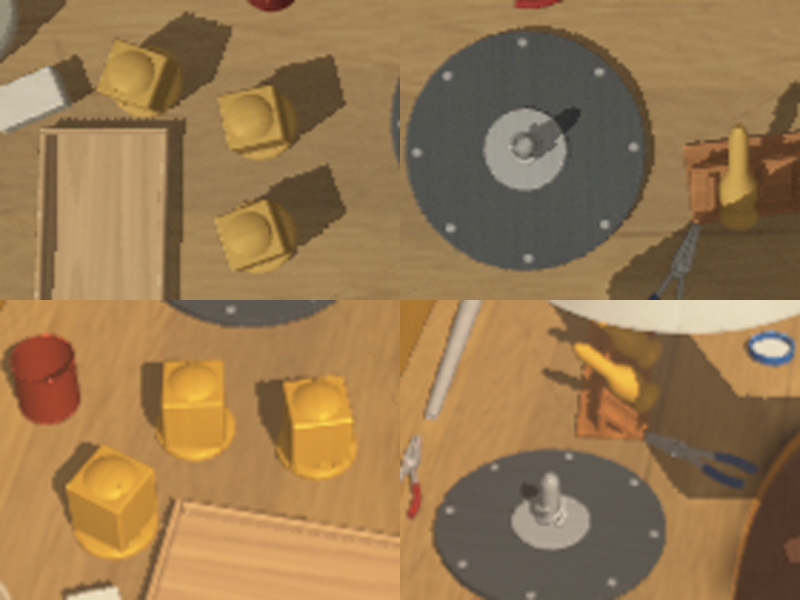

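The crops show the nut domes in top-view pixels: A (150.2,195.6), B (192.5,211) and C (190.4,251.9). The stud top is at (283.4,211.5), and finial 1's tip is at (358,204.5).

```bash
python3 - <<'E'
from h import *
for k,p,z in[("A",(150.2,195.6),.068),("B",(192.5,211),.068),("C",(190.4,251.9),.068),("stud",(283.4,211.5),.076),("plate",(284.3,212),.014),("tr1",(118.3,212.7),.018),("tr2",(168.7,212.7),.018),("tr3",(118,292),.018),("tr4",(168,292),.018)]:
    print(k,ray("top",p,z).round(4))
s=lambda x,y,x0,y0:(x0+x/2.857,y0+y/2.857)
print("side A",ray("side",s(108,478,190,250-300/2.857),.068),"B",ray("side",s(193,384,190,250-300/2.857),.068),"C",ray("side",s(318,399,190,250-300/2.857),.068))
print("stud side",ray("side",s(149,478,225,150-300/2.857),.076), "plate side",ray("side",s(149,526,225,150-300/2.857),.014))
st()
go([.45,.12,.25],down(np.radians(-80)))
E
```

```text
A [0.5968 0.3234 0.068 ]
B [0.5547 0.2129 0.068 ]
C [0.4485 0.218  0.068 ]
stud [ 0.549 -0.024  0.076]
plate [ 0.5538 -0.0277  0.014 ]
tr1 [0.5583 0.4209 0.018 ]
tr2 [0.5563 0.285  0.018 ]
tr3 [0.3467 0.4176 0.018 ]
tr4 [0.3445 0.2852 0.018 ]
side A [0.59752291 0.32576358 0.068     ] B [0.55325872 0.21814483 0.068     ] C [0.44727485 0.21548659 0.068     ]
stud side [ 0.55253528 -0.02190206  0.076     ] plate side [ 0.5531518  -0.02057712  0.014     ]
t 0.2 p [ 0.2359 -0.524   0.2497] yawx 24.2 tz [-0.     0.001 -1.   ] F [0.  0.2 0.6] op 0.999 gf 0.0 q [-1.35  0.18  1.61  0.    1.35 -0.21]
xyz [45.95, -49.95, 0.04] dr [-0.01, 0.01, 17.37]
```

```bash
python3 - <<'E'
from h import *
im=ctrl.camera("top");hsv=cv2.cvtColor(im,cv2.COLOR_RGB2HSV)
m=((hsv[...,1]<70)&(hsv[...,2]<110)).astype(np.uint8);w=np.zeros_like(m);w[165:260,238:332]=1;m*=w
c=max(cv2.findContours(m,0,1)[0],key=cv2.contourArea);e=cv2.fitEllipse(cv2.convexHull(c));print(e);print(ray("top",e[0],.014))
im=ctrl.camera("side");hsv=cv2.cvtColor(im,cv2.COLOR_RGB2HSV)
m=((hsv[...,1]<70)&(hsv[...,2]<110)).astype(np.uint8);w=np.zeros_like(m);w[200:260,232:322]=1;m*=w
c=max(cv2.findContours(m,0,1)[0],key=cv2.contourArea);e=cv2.fitEllipse(cv2.convexHull(c));print(e);print(ray("side",e[0],.014))
r=go([.34,-.15,.25],down(np.radians(105)))
E
```

```text
((283.5426025390625, 212.30770874023438), (83.30675506591797, 83.91403198242188), 82.954833984375)
[ 0.55299966 -0.02557761  0.014     ]
((277.33636474609375, 230.3601837158203), (56.34028244018555, 80.02196502685547), 89.3309555053711)
[ 0.55163667 -0.01557839  0.014     ]
xyz [24.85, -29.85, 0.02] dr [-0.0, -0.0, -13.46]
```

>>> send_rows --dr '[[0,0,-1.68],[0,0,-3.36],[0,0,-5.04],[0,0,-6.72],[0,0,-8.4],[0,0,-10.1],[0,0,-11.8],[0,0,-13.5]]' --xyz '[[3.1,-3.7,0],[6.2,-7.5,0],[9.3,-11.2,0],[12.4,-15,0],[15.5,-18.7,0],[18.6,-22.4,0],[21.7,-26.1,0],[24.9,-29.8,0]]' --jaw '[100,100,100,100,100,100,100,100]'

```text
time_s: 1.3
eef_pos: [0.3409, -0.1491, 0.2505]
eef_rot: [0.0, 0.605, 0.796, 0.0]
wrist_force: [1.5, -0.3, -0.0]
opening: 0.996
grasp_force: 0.0
```

```bash
python3 - <<'E'
from h import *
st();go([.448,.217,.15],down(np.radians(182)));go([.448,.217,.045],down(np.radians(197)))
E
```

```text
t 1.3 p [ 0.3409 -0.1491  0.2505] yawx 105.5 tz [ 0.001 -0.001 -1.   ] F [ 1.5 -0.3 -0. ] op 0.996 gf 0.0 q [-0.73 -0.32  2.08  0.    1.38 -1.01]
xyz [32.41, 20.11, 10.04] dr [0.0, 0.01, -12.75]
xyz [32.42, 20.1, 20.54] dr [-0.0, 0.01, -15.25]
```

>>> send_rows --dr '[[0,0,-1.6],[0,0,-3.2],[0,0,-4.8],[0,0,-6.4],[0,0,-8],[0,0,-9.6],[0,0,-11.2],[0,0,-12.75]]' --xyz '[[4,2.5,0],[8,5,0],[12.2,7.6,0],[16.2,10,2],[20.3,12.6,4],[24.3,15.1,6],[28.4,17.6,8],[32.4,20.1,10]]' --jaw '[100,100,100,100,100,100,100,100]'

```text
time_s: 2.3
eef_pos: [0.45, 0.2167, 0.1498]
eef_rot: [0.0, -0.018, 1.0, 0.0]
wrist_force: [1.8, -0.8, -0.1]
opening: 0.999
grasp_force: 0.0
```

```bash
python3 - <<'E'
from h import *
st();go([.448,.217,.042],down(np.radians(197)))
crop("top",105,160,265,280,5,"n1")
E
```

```text
t 2.3 p [0.45   0.2167 0.1498] yawx -177.9 tz [ 0.001  0.    -1.   ] F [ 1.8 -0.8 -0.1] op 0.999 gf 0.0 q [ 0.21  0.13  1.88 -0.    1.13 -1.4 ]
xyz [0.21, 0.04, 10.78] dr [-0.0, 0.01, -2.49]
```

View pics/n1.png

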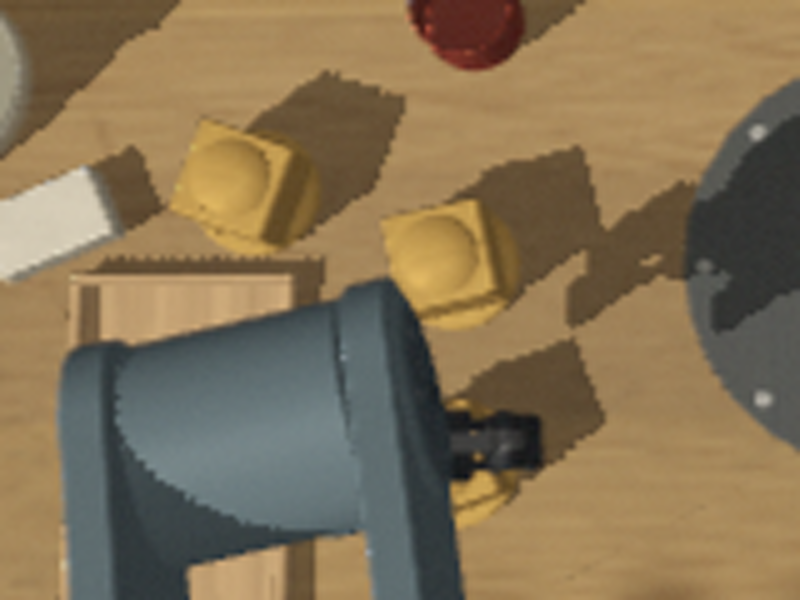

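The nuts haven't moved, and the gripper is over nut C. Next I descend and grip it.

>>> send_rows --dr '[[0,0,-0.8],[0,0,-1.6],[0,0,-2.5],[0,0,-2.5],[0,0,-2.5],[0,0,-2.5],[0,0,-2.5],[0,0,-2.5]]' --xyz '[[0.2,0,2.5],[0.2,0,5],[0.2,0,8],[0.2,0,10.8],[0.2,0,10.8],[0.2,0,10.8],[0.2,0,10.8],[0.2,0,10.8]]' --jaw '[100,100,100,100,100,40,40,40]'

```text
time_s: 3.35
eef_pos: [0.4491, 0.2152, 0.0441]
eef_rot: [0.002, -0.145, 0.989, 0.0]
wrist_force: [-0.5, -0.3, 5.8]
opening: 0.606
grasp_force: 62.9
```

>>> send_rows --dr '[[0,0,0],[0,0,0],[0,0,0],[0,0,0],[0,0,0],[0,0,0],[0,0,0],[0,0,0]]' --xyz '[[0,0,0],[0,0,0],[0,0,0],[0,0,-1],[0,0,-2],[0,0,-4],[0,0,-7],[0,0,-10]]' --jaw '[40,40,40,40,40,40,40,40]'

```text
time_s: 4.35
eef_pos: [0.4472, 0.2148, 0.1435]
eef_rot: [-0.0, -0.145, 0.989, 0.0]
wrist_force: [-0.7, 0.9, -3.9]
opening: 0.606
grasp_force: 62.7
```

```bash
python3 - <<'E'
from h import *
st();go([.552,-.0235,.16],down(np.radians(250)))
E
```

```text
t 4.35 p [0.4472 0.2148 0.1435] yawx -163.3 tz [-0. -0. -1.] F [-0.7  0.9 -3.9] op 0.606 gf 62.7 q [ 0.21  0.13  1.9   0.    1.11 -1.65]
xyz [-3.18, -25.84, -1.66] dr [0.0, -0.0, -8.88]
```

>>> send_rows --dr '[[0,0,-0.8],[0,0,-1.6],[0,0,-2.5],[0,0,-3.5],[0,0,-4.5],[0,0,-5.5],[0,0,-6.5],[0,0,-7.2]]' --xyz '[[-0.3,-2.5,-0.5],[-0.7,-6,-0.5],[-1.2,-10,-0.5],[-1.7,-14,-0.5],[-2.2,-18,-0.5],[-2.7,-22,-0.5],[-3.1,-25,-0.5],[-3.2,-25.8,-0.5]]' --jaw '[40,40,40,40,40,40,40,40]'

```text
time_s: 5.35
eef_pos: [0.553, -0.0249, 0.1478]
eef_rot: [0.0, -0.5, 0.866, -0.0]
wrist_force: [0.6, 1.0, -3.1]
opening: 0.606
grasp_force: 62.9
```

```bash
python3 - <<'E'
from h import *
st();go([.552,-.0235,.105])
a=ctrl.camera("top")[160:265,215:355,::-1];b=ctrl.camera("side")[150:255,205:345,::-1]
rs=lambda i:cv2.resize(i,(400,300),interpolation=cv2.INTER_CUBIC)
cv2.imwrite("pics/s1.png",np.hstack([rs(a),rs(b)]))
E
```

```text
t 5.35 p [ 0.553  -0.0249  0.1478] yawx -120.0 tz [ 0. -0. -1.] F [ 0.6  1.  -3.1] op 0.606 gf 62.9 q [-0.26  0.25  1.75 -0.    1.14 -2.88]
xyz [-0.07, 0.16, 4.28] dr [0.0, 0.0, 0.0]
```

View pics/s1.png

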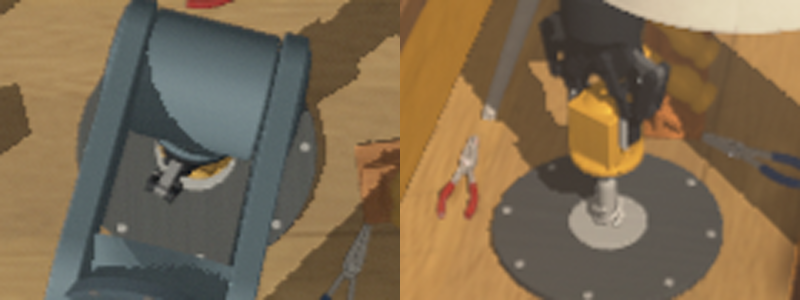

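Nut C hangs over the nose, with its flange centre lined up with the stud in the side view. I lower it carefully.

>>> send_rows --dr '[[0,0,0],[0,0,0],[0,0,0],[0,0,0],[0,0,0],[0,0,0],[0,0,0],[0,0,0]]' --xyz '[[-0.1,0.1,1],[-0.1,0.1,2],[-0.1,0.1,3],[-0.1,0.1,3.7],[-0.1,0.1,4.3],[-0.1,0.1,4.9],[-0.1,0.1,5.5],[-0.1,0.1,5.5]]' --jaw '[40,40,40,40,40,40,40,40]'

```text
time_s: 6.45
eef_pos: [0.5524, -0.0222, 0.0914]
eef_rot: [0.0, -0.499, 0.866, -0.001]
wrist_force: [4.2, -5.5, -9.0]
opening: 0.61
grasp_force: 63.6
```

>>> send_rows --dr '[[0,0,0],[0,0,0],[0,0,0],[0,0,0],[0,0,0],[0,0,0],[0,0,0],[0,0,0]]' --xyz '[[0,0,0.2],[0,0,0.3],[0,0,0.3],[0,0,0.3],[0,0,0.3],[0,0,0.3],[0,0,0.3],[0,0,0.3]]' --jaw '[40,40,40,40,40,40,40,40]'

```text
time_s: 7.45
eef_pos: [0.5525, -0.0222, 0.0894]
eef_rot: [0.0, -0.499, 0.866, -0.001]
wrist_force: [2.2, -4.8, -2.0]
opening: 0.601
grasp_force: 64.1
```

>>> send_rows --dr '[[0,0,0],[0,0,0],[0,0,0],[0,0,0],[0,0,0],[0,0,0],[0,0,0],[0,0,0]]' --xyz '[[0,0,0.1],[0,0,0.2],[0,0,0.3],[0,0,0.4],[0,0,0.5],[0,0,0.6],[0,0,0.6],[0,0,0.6]]' --jaw '[40,40,40,40,40,40,40,40]'

```text
time_s: 8.45
eef_pos: [0.5534, -0.0223, 0.0862]
eef_rot: [0.001, -0.5, 0.866, -0.001]
wrist_force: [-7.7, -4.4, 18.5]
opening: 0.603
grasp_force: 66.0
```

```bash
python3 - <<'E'
from h import *
st();print(ctrl.get_obs()["torque"])
E
```

```text
t 8.45 p [ 0.5534 -0.0223  0.0862] yawx -120.0 tz [ 0.002 -0.002 -1.   ] F [-7.7 -4.4 18.5] op 0.603 gf 66.0 q [-0.25  0.34  1.78 -0.    1.02 -2.87]
[-0.93117415  1.19781961  0.08835475]
```

>>> send_rows --dr '[[0,0,0.7],[0,0,1.4],[0,0,2.1],[0,0,2.8],[0,0,3.5],[0,0,4.2],[0,0,5],[0,0,5]]' --xyz '[[0,0,0],[0,0,0],[0,0,0.05],[0,0,0.1],[0,0,0.1],[0,0,0.1],[0,0,0.1],[0,0,0.1]]' --jaw '[40,40,40,40,40,40,40,40]'

```text
time_s: 9.45
eef_pos: [0.5568, -0.0266, 0.086]
eef_rot: [0.004, -0.258, 0.966, -0.006]
wrist_force: [2.7, -18.7, 8.1]
opening: 0.605
grasp_force: 66.1
```

```bash
python3 - <<'E'
from h import *
st();print(ctrl.get_obs()["torque"])
E
```

```text
t 9.45 p [ 0.5568 -0.0266  0.086 ] yawx -150.1 tz [ 0.01  -0.009 -1.   ] F [  2.7 -18.7   8.1] op 0.605 gf 66.1 q [-0.26  0.34  1.78 -0.01  1.01 -2.35]
[-3.73498642 -0.4871274   0.34498734]
```

```bash
python3 - <<'E'
from h import *
a=ctrl.camera("top")[160:265,215:355,::-1];b=ctrl.camera("side")[180:255,225:325,::-1]
rs=lambda i:cv2.resize(i,(400,300),interpolation=cv2.INTER_CUBIC)
cv2.imwrite("pics/s2.png",np.hstack([rs(a),rs(b)]))
E
```

```text
(no output)
```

View pics/s2.png

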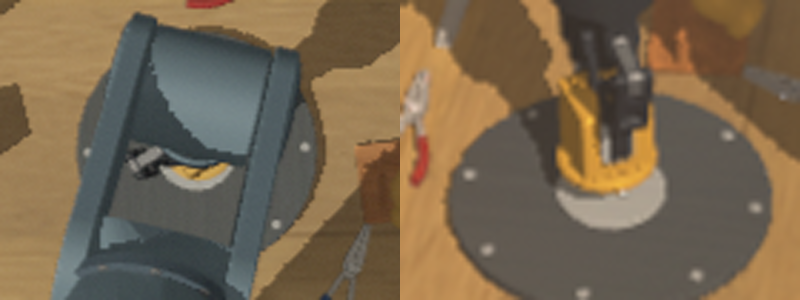

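```bash
python3 - <<'E'
from h import *
P,r,o=pose()
print(proj("side",P),proj("side",P+r.apply([0,.03,0])),proj("side",P-r.apply([0,.03,0])))
for xy in[(.552,-.0235),(.548,-.0315),(.5575,-.024)]: print(xy,[proj("side",[*xy,z]).round(1) for z in(.018,.045,.052,.1)])
m=cv2.inRange(cv2.cvtColor(ctrl.camera("side"),cv2.COLOR_RGB2HSV),(15,120,90),(32,255,255));m[:180]=0;m[232:]=0;m[:,:260]=0;m[:,295:]=0
for y in range(198,232,2):
    x=np.where(m[y])[0]; print(y,x.min() if len(x) else 0,x.max() if len(x) else 0,end="; ")
E
```

```text
[275.91426481 208.27525654] [279.47963717 215.19830006] [272.45694139 201.56201647]
(0.552, -0.0235) [array([277.7, 227.4]), array([277.6, 220.3]), array([277.6, 218.5]), array([277.3, 205.3])]
(0.548, -0.0315) [array([279.7, 225.7]), array([279.6, 218.6]), array([279.5, 216.7]), array([279.3, 203.6])]
(0.5575, -0.024) [array([275.9, 227.1]), array([275.7, 220. ]), array([275.7, 218.1]), array([275.4, 204.9])]
198 260 294; 200 260 294; 202 260 294; 204 265 273; 206 265 287; 208 265 287; 210 265 288; 212 265 288; 214 265 288; 216 264 288; 218 264 289; 220 264 288; 222 265 287; 224 266 286; 226 269 283; 228 275 275; 230 0 0;
```

>>> send_rows --dr '[[0,0,0],[0,0,0.8],[0,0,1.6],[0,0,2.4],[0,0,3.2],[0,0,4],[0,0,4],[0,0,4]]' --xyz '[[0,0,0],[0,0,0],[0,0,0],[0,0,0],[0,0,0],[0,0,0],[0,0,0],[0,0,0]]' --jaw '[40,40,40,40,40,40,40,40]'

```text
time_s: 10.6
eef_pos: [0.5551, -0.0239, 0.0851]
eef_rot: [0.003, -0.052, 0.999, -0.002]
wrist_force: [0.7, -10.9, 10.5]
opening: 0.603
grasp_force: 64.8
```

```bash
python3 - <<'E'
from h import *
st();print(ctrl.get_obs()["torque"]);go([.552,-.0235,.083])
E
```

```text
t 10.6 p [ 0.5551 -0.0239  0.0851] yawx -174.1 tz [ 0.007 -0.004 -1.   ] F [  0.7 -10.9  10.5] op 0.603 gf 64.8 q [-0.26  0.34  1.78 -0.    1.01 -1.93]
[-1.87329995 -0.02180145 -0.0604968 ]
xyz [0.3, 0.08, 0.21] dr [0.0, 0.0, 0.0]
```

>>> send_rows --dr '[[0,0,1.2],[0,0,2.4],[0,0,3.6],[0,0,4.8],[0,0,6],[0,0,7],[0,0,7],[0,0,7]]' --xyz '[[0,0,0],[0,0,0.1],[0,0,0.1],[0,0,0.2],[0,0,0.2],[0,0,0.2],[0,0,0.2],[0,0,0.2]]' --jaw '[40,40,40,40,40,40,40,40]'

```text
time_s: 11.6
eef_pos: [0.5553, -0.0256, 0.0833]
eef_rot: [0.004, 0.309, 0.951, -0.002]
wrist_force: [0.8, -17.2, 8.2]
opening: 0.606
grasp_force: 62.5
```

```bash
python3 - <<'E'
from h import *
st();print(ctrl.get_obs()["torque"]);go([.552,-.0235,.083])
E
```

```text
t 11.6 p [ 0.5553 -0.0256  0.0833] yawx 144.0 tz [ 0.007 -0.007 -1.   ] F [  0.8 -17.2   8.2] op 0.606 gf 62.5 q [-0.26  0.34  1.78 -0.01  1.01 -1.2 ]
[-3.1020092  -0.0245145   0.27643156]
xyz [0.39, -0.03, 0.02] dr [0.0, 0.0, 0.0]
```

>>> send_rows --dr '[[0,0,1.5],[0,0,3],[0,0,4.5],[0,0,6],[0,0,7.5],[0,0,9],[0,0,9],[0,0,9]]' --xyz '[[0,0,0],[0,0,0.1],[0,0,0.1],[0,0,0.2],[0,0,0.2],[0,0,0.3],[0,0,0.3],[0,0,0.3]]' --jaw '[40,40,40,40,40,40,40,40]'

```text
time_s: 12.6
eef_pos: [0.5513, -0.0232, 0.0804]
eef_rot: [-0.0, 0.707, 0.707, -0.002]
wrist_force: [-16.2, -9.2, 28.6]
opening: 0.601
grasp_force: 86.3
```

```bash
python3 - <<'E'
from h import *
st();print(ctrl.get_obs()["torque"]);go([.552,-.0235,.083])
E
```

```text
t 12.6 p [ 0.5513 -0.0232  0.0804] yawx 89.9 tz [-0.003 -0.003 -1.   ] F [-16.2  -9.2  28.6] op 0.601 gf 86.3 q [-0.26  0.35  1.78 -0.    1.01 -0.25]
[-1.46671978  3.21045643 -0.1795579 ]
xyz [-0.03, 0.07, -0.26] dr [0.0, 0.0, 0.0]
```

>>> send_rows --dr '[[0,0,1],[0,0,2],[0,0,3],[0,0,4],[0,0,5],[0,0,6],[0,0,6],[0,0,6]]' --xyz '[[0,0,0],[0,0,0],[0,0,0],[0,0,0],[0,0,0],[0,0,0],[0,0,0],[0,0,0]]' --jaw '[40,40,40,40,40,40,40,40]'

```text
time_s: 13.6
eef_pos: [0.5537, -0.024, 0.0791]
eef_rot: [0.002, 0.891, 0.453, 0.001]
wrist_force: [-4.5, -12.9, 7.8]
opening: 0.603
grasp_force: 61.1
```

```bash
python3 - <<'E'
from h import *
st();print(ctrl.get_obs()["torque"]);go([.552,-.0235,.083])
E
```

```text
t 13.6 p [ 0.5537 -0.024   0.0791] yawx 53.9 tz [ 0.003 -0.004 -1.   ] F [ -4.5 -12.9   7.8] op 0.603 gf 61.1 q [-0.26  0.35  1.78 -0.    1.01  0.38]
[-1.82010777 -0.11642154 -0.36164115]
xyz [-0.06, -0.17, -0.39] dr [0.0, 0.0, 0.0]
```

>>> send_rows --dr '[[0,0,1.5],[0,0,3],[0,0,4.5],[0,0,6],[0,0,7.5],[0,0,9],[0,0,9],[0,0,9]]' --xyz '[[0,0,0],[0,0,0.1],[0,0,0.1],[0,0,0.2],[0,0,0.2],[0,0,0.3],[0,0,0.3],[0,0,0.3]]' --jaw '[40,40,40,40,40,40,40,40]'

```text
time_s: 14.6
eef_pos: [0.553, -0.0257, 0.0782]
eef_rot: [0.003, 1.0, -0.001, 0.001]
wrist_force: [-14.6, -15.9, 27.1]
opening: 0.602
grasp_force: 62.4
```

```bash
python3 - <<'E'
from h import *
st();print(ctrl.get_obs()["torque"]);go([.552,-.0235,.083])
E
```

```text
t 14.6 p [ 0.553  -0.0257  0.0782] yawx -0.1 tz [ 0.001 -0.007 -1.   ] F [-14.6 -15.9  27.1] op 0.602 gf 62.4 q [-0.26  0.35  1.78 -0.01  1.01  1.32]
[-3.14714958  2.68172277 -0.29037456]
xyz [-0.1, -0.22, -0.48] dr [0.0, 0.0, 0.0]
```

>>> send_rows --dr '[[0,0,1.5],[0,0,3],[0,0,4.5],[0,0,6],[0,0,7.5],[0,0,9],[0,0,10],[0,0,10]]' --xyz '[[0,0,0],[0,0,0],[0,0,0],[0,0,0],[0,0,0],[0,0,0],[0,0,0],[0,0,0]]' --jaw '[40,40,40,40,40,40,40,40]'

```text
time_s: 15.6
eef_pos: [0.5553, -0.0278, 0.0779]
eef_rot: [0.003, 0.866, -0.501, 0.005]
wrist_force: [-2.0, -22.1, 14.3]
opening: 0.604
grasp_force: 61.5
```

```bash
python3 - <<'E'
from h import *
st();print(ctrl.get_obs()["torque"])
a=ctrl.camera("top")[160:265,215:355,::-1];b=ctrl.camera("side")[180:255,225:325,::-1]
rs=lambda i:cv2.resize(i,(400,300),interpolation=cv2.INTER_CUBIC)
cv2.imwrite("pics/s3.png",np.hstack([rs(a),rs(b)]))
E
```

```text
t 15.6 p [ 0.5553 -0.0278  0.0779] yawx -60.1 tz [ 0.006 -0.01  -1.   ] F [ -2.  -22.1  14.3] op 0.604 gf 61.5 q [-0.26  0.35  1.78 -0.01  1.    2.37]
[-4.10128796  1.10170628 -0.42382958]
```

View pics/s3.png

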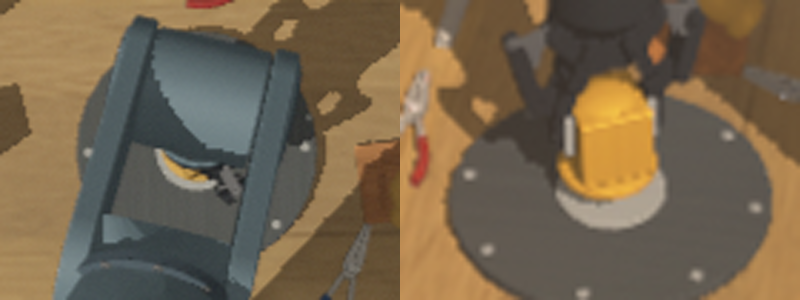

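The side view shows the seat disc still clear below nut C after about 300° of turning, so it only rides round and doesn't fit. I lift it off.

>>> send_rows --dr '[[0,0,-1],[0,0,-1],[0,0,-1],[0,0,-1],[0,0,-1],[0,0,-1],[0,0,-1],[0,0,-1]]' --xyz '[[0,0,-0.5],[0,0,-1],[0,0,-2],[0,0,-3.5],[0,0,-5],[0,0,-6.5],[0,0,-8],[0,0,-9]]' --jaw '[40,40,40,40,40,40,40,40]'

```text
time_s: 16.7
eef_pos: [0.5526, -0.0215, 0.1659]
eef_rot: [-0.0, 0.891, -0.454, 0.001]
wrist_force: [0.2, 1.1, -4.5]
opening: 0.601
grasp_force: 75.5
```

```bash
python3 - <<'E'
from h import *
st();P,r,o=pose()
go([.403,.352,.16],down(0))
m=cv2.inRange(cv2.cvtColor(ctrl.camera("side"),cv2.COLOR_RGB2HSV),(15,120,90),(32,255,255));u=proj("side",P).astype(int);print(u)
for y in range(u[1]-16,u[1]+40,2):
    x=np.where(m[y,u[0]-22:u[0]+22])[0]+u[0]-22
    if len(x):print(y,x.min(),x.max(),end="; ")
for h in(.034,.038,.042,.046):
    print(h,proj("side",P-[0,-.035,h]).round(1),proj("side",P-[.035,0,h-.005]).round(1))
E
```

```text
t 16.7 p [ 0.5526 -0.0215  0.1659] yawx -54.1 tz [ 0.002 -0.    -1.   ] F [ 0.2  1.1 -4.5] op 0.601 gf 75.5 q [-0.25  0.22  1.74  0.    1.18  2.26]
xyz [-39.02, -9.81, 0.55] dr [-0.0, -0.02, -9.01]
[276 186]
170 260 262; 172 260 281; 174 259 283; 176 260 297; 178 270 297; 180 269 286; 182 254 287; 184 254 288; 186 254 288; 188 254 288; 190 254 288; 192 254 288; 194 254 288; 196 254 288; 198 254 294; 200 254 297; 202 254 297; 204 254 297; 206 254 280; 0.034 [274.2 205. ] [289.7 196.7]
0.038 [274.2 206.1] [289.7 197.8]
0.042 [274.3 207.3] [289.7 199. ]
0.046 [274.3 208.4] [289.7 200.1]
```

>>> send_rows --dr '[[0,0,-1],[0,0,-2],[0,0,-3.3],[0,0,-4.6],[0,0,-6],[0,0,-7.5],[0,0,-9],[0,0,-9]]' --xyz '[[-4,-1,0],[-10,-2.5,0],[-16,-4,0],[-22,-5.5,0],[-28,-7,0],[-34,-8.5,0],[-39,-9.8,0],[-39,-9.8,0.5]]' --jaw '[40,40,40,40,40,40,40,40]'

```text
time_s: 17.75
eef_pos: [0.401, 0.3548, 0.1595]
eef_rot: [-0.001, 1.0, 0.002, 0.0]
wrist_force: [0.9, 1.4, -3.8]
opening: 0.598
grasp_force: 75.4
```

>>> send_rows --dr '[[0,0,0],[0,0,0],[0,0,0],[0,0,0],[0,0,0],[0,0,0],[0,0,0],[0,0,0]]' --xyz '[[0,0,1.5],[0,0,3.5],[0,0,6],[0,0,8],[0,0,9.8],[0,0,10.5],[0,0,11],[0,0,11]]' --jaw '[40,40,40,40,40,40,40,40]'

```text
time_s: 18.75
eef_pos: [0.4046, 0.3515, 0.0509]
eef_rot: [0.0, 1.0, -0.001, 0.001]
wrist_force: [1.4, -3.4, 3.4]
opening: 0.604
grasp_force: 76.9
```

```bash
python3 - <<'E'
from h import *
st();crop("side",190,240,350,360,5,"t1")
E
```

```text
t 18.75 p [0.4046 0.3515 0.0509] yawx -0.1 tz [ 0.003 -0.    -1.   ] F [ 1.4 -3.4  3.4] op 0.604 gf 76.9 q [ 0.49  0.37  1.83 -0.    0.94  2.07]
```

View pics/t1.png

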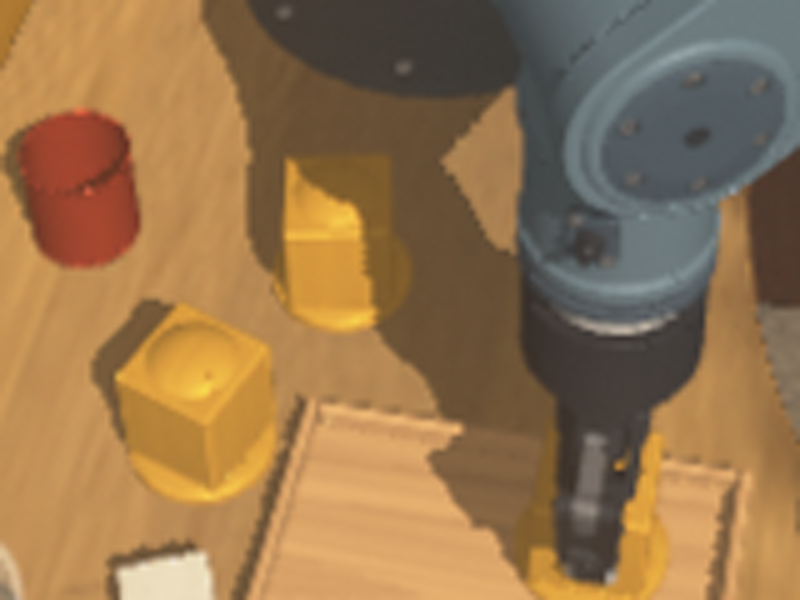

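Nut C is on the tray floor at the near end. I release it and go for nut B.

>>> send_rows --dr '[[0,0,0],[0,0,0],[0,0,0],[0,0,0],[0,0,0],[0,0,-1.5],[0,0,-3],[0,0,-4.5]]' --xyz '[[0,0,0],[0,0,0],[0,0,0],[0,0,-2],[0,0,-5],[0,0,-8],[0,0,-11],[0,0,-12]]' --jaw '[100,100,100,100,100,100,100,100]'

```text
time_s: 19.8
eef_pos: [0.4036, 0.3524, 0.1715]
eef_rot: [-0.001, 0.972, 0.235, 0.002]
wrist_force: [0.4, 1.2, 0.0]
opening: 1.003
grasp_force: 0.0
```

```bash
python3 - <<'E'
from h import *
st();go([.47,.2,.16],down(np.radians(110)))
E
```

```text
t 19.8 p [0.4036 0.3524 0.1715] yawx 27.2 tz [ 0.003  0.002 -1.   ] F [0.4 1.2 0. ] op 1.003 gf 0.0 q [0.5  0.18 1.78 0.   1.18 1.59]
xyz [-1.08, 16.59, 1.15] dr [0.02, -0.03, -13.79]
```

>>> send_rows --dr '[[0,0,-1.7],[0,0,-3.4],[0,0,-5.1],[0,0,-6.8],[0,0,-8.5],[0,0,-10.2],[0,0,-11.9],[0,0,-13.6]]' --xyz '[[0,2,0],[0,4,0],[-0.2,6,0],[-0.4,8,0],[-0.6,10,0],[-0.8,12,0],[-1,14.5,0],[-1,16.6,0]]' --jaw '[100,100,100,100,100,100,100,100]'

```text
time_s: 20.8
eef_pos: [0.4691, 0.1985, 0.1692]
eef_rot: [-0.0, 0.582, 0.813, 0.0]
wrist_force: [0.3, -0.5, -0.3]
opening: 1.004
grasp_force: 0.0
```

```bash
python3 - <<'E'
from h import *
st();crop("top",105,160,265,280,5,"n2");go([.554,.215,.16],down(np.radians(190)));go([.554,.215,.15],down(np.radians(190.7)))
E
```

```text
t 20.8 p [0.4691 0.1985 0.1692] yawx 108.9 tz [-0.  0. -1.] F [ 0.3 -0.5 -0.3] op 1.004 gf 0.0 q [ 0.17  0.13  1.84  0.    1.17 -0.16]
xyz [-1.04, 8.5, 0.94] dr [-0.0, 0.01, -13.45]
xyz [-1.04, 8.5, 1.94] dr [-0.01, 0.01, -13.57]
```

View pics/n2.png

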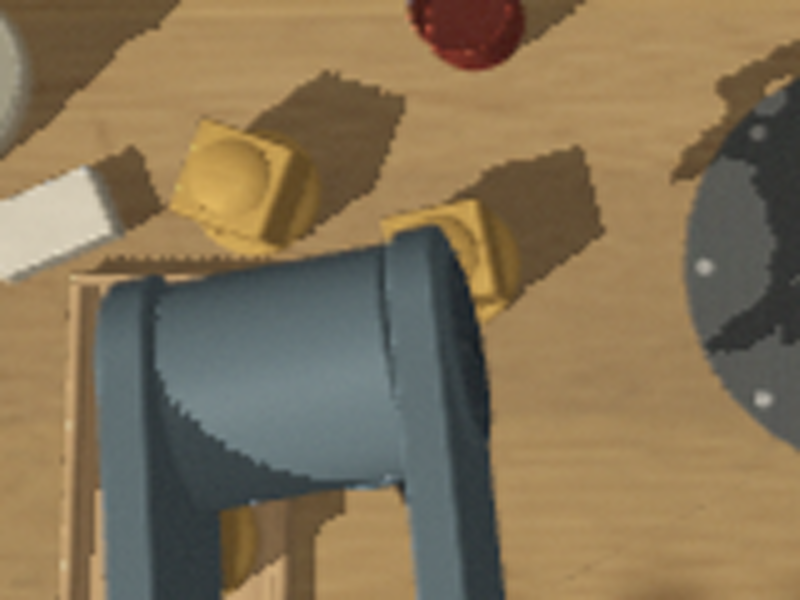

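Nut B hasn't moved. Nut C sits in the tray, at the bottom of the crop.

>>> send_rows --dr '[[0,0,-1.75],[0,0,-3.5],[0,0,-5.25],[0,0,-7],[0,0,-8.75],[0,0,-10.5],[0,0,-12.2],[0,0,-13.7]]' --xyz '[[0,1,0],[-0.2,2,0],[-0.4,3,0],[-0.5,4,0],[-0.7,5,0.5],[-0.9,6.5,1],[-1,8,1.5],[-1,8.5,1.9]]' --jaw '[100,100,100,100,100,100,100,100]'

```text
time_s: 21.85
eef_pos: [0.5532, 0.2172, 0.1499]
eef_rot: [-0.0, -0.095, 0.995, 0.0]
wrist_force: [0.1, 0.8, 0.2]
opening: 0.999
grasp_force: 0.0
```

>>> send_rows --dr '[[0,0,0],[0,0,0],[0,0,0],[0,0,0],[0,0,0],[0,0,0],[0,0,0],[0,0,0]]' --xyz '[[0,0,2.5],[0,0,5],[0,0,8],[0,0,10.6],[0,0,10.6],[0,0,10.6],[0,0,10.6],[0,0,10.6]]' --jaw '[100,100,100,100,100,40,40,40]'

```text
time_s: 22.85
eef_pos: [0.5542, 0.2169, 0.0462]
eef_rot: [0.002, -0.093, 0.996, 0.0]
wrist_force: [0.1, -0.6, 5.7]
opening: 0.598
grasp_force: 64.0
```

```bash
python3 - <<'E'
from h import *
st();go([.552,-.0235,.15],down(np.radians(240)))
E
```

```text
t 22.85 p [0.5542 0.2169 0.0462] yawx -169.3 tz [ 0.003  0.    -1.   ] F [ 0.1 -0.6  5.7] op 0.598 gf 64.0 q [ 0.17  0.48  1.68 -0.    0.98 -1.58]
xyz [4.65, -23.58, -10.39] dr [-0.02, 0.03, -8.21]
```

>>> send_rows --dr '[[0,0,0],[0,0,0],[0,0,0],[0,0,0],[0,0,0],[0,0,0],[0,0,0],[0,0,-1]]' --xyz '[[0,0,-0.5],[0,0,-1],[0,0,-3],[0,0,-5],[0,0,-7],[0,0,-9],[0,0,-10.5],[0.5,-2,-10.5]]' --jaw '[40,40,40,40,40,40,40,40]'

```text
time_s: 23.85
eef_pos: [0.5526, 0.1971, 0.1517]
eef_rot: [0.002, -0.147, 0.989, 0.0]
wrist_force: [0.3, 0.2, -4.5]
opening: 0.599
grasp_force: 63.6
```

```bash
python3 - <<'E'
from h import *
st();go([.552,-.0235,.15],down(np.radians(240)))
E
```

```text
t 23.85 p [0.5526 0.1971 0.1517] yawx -163.0 tz [ 0.004  0.001 -1.   ] F [ 0.3  0.2 -4.5] op 0.599 gf 63.6 q [ 0.14  0.31  1.66  0.    1.17 -1.73]
xyz [6.49, -21.08, 0.15] dr [-0.02, 0.03, -7.17]
```

>>> send_rows --dr '[[0,0,-0.8],[0,0,-1.6],[0,0,-2.5],[0,0,-3.5],[0,0,-4.5],[0,0,-5.5],[0,0,-6.5],[0,0,-7.2]]' --xyz '[[1,-3.5,0],[2.2,-7.5,0],[3.5,-11.5,0],[4.6,-15,0],[5.5,-18,0],[6.2,-20,0],[6.5,-21.3,0],[6.5,-21.3,0]]' --jaw '[40,40,40,40,40,40,40,40]'

```text
time_s: 24.85
eef_pos: [0.5506, -0.0278, 0.1498]
eef_rot: [-0.0, -0.5, 0.866, -0.0]
wrist_force: [-0.0, 0.3, -4.1]
opening: 0.598
grasp_force: 63.6
```

>>> send_rows --dr '[[0,0,0],[0,0,0],[0,0,0],[0,0,0],[0,0,0],[0,0,0],[0,0,0],[0,0,0]]' --xyz '[[0,0,1],[0,0,2],[0,0,3],[0,0,4],[0,0,4.6],[0,0,5.2],[0,0,5.5],[0,0,5.5]]' --jaw '[40,40,40,40,40,40,40,40]'

```text
time_s: 25.85
eef_pos: [0.5507, -0.0267, 0.0942]
eef_rot: [0.0, -0.499, 0.866, -0.0]
wrist_force: [0.7, -0.8, -4.5]
opening: 0.601
grasp_force: 63.6
```

```bash
python3 - <<'E'
from h import *
st();print(ctrl.get_obs()["torque"])
E
```

```text
t 25.85 p [ 0.5507 -0.0267  0.0942] yawx -120.1 tz [ 0. -0. -1.] F [ 0.7 -0.8 -4.5] op 0.601 gf 63.6 q [-0.26  0.32  1.78 -0.    1.04 -2.88]
[-0.04068773 -0.10757372 -0.02801543]
```

>>> send_rows --dr '[[0,0,0],[0,0,0],[0,0,0],[0,0,0],[0,0,0],[0,0,0],[0,0,0],[0,0,0]]' --xyz '[[-0.1,0,0.1],[-0.1,0,0.2],[-0.1,0,0.3],[-0.1,0,0.4],[-0.1,0,0.5],[-0.1,0,0.6],[-0.1,0,0.7],[-0.1,0,0.8]]' --jaw '[40,40,40,40,40,40,40,40]'

```text
time_s: 26.85
eef_pos: [0.5519, -0.0257, 0.0871]
eef_rot: [0.001, -0.499, 0.866, -0.0]
wrist_force: [1.6, 0.5, 5.0]
opening: 0.597
grasp_force: 64.3
```

```bash
python3 - <<'E'
from h import *
st();print(ctrl.get_obs()["torque"])
E
```

```text
t 26.85 p [ 0.5519 -0.0257  0.0871] yawx -120.1 tz [ 0.002  0.    -1.   ] F [1.6 0.5 5. ] op 0.597 gf 64.3 q [-0.26  0.33  1.78  0.    1.02 -2.88]
[ 0.21127087 -0.26095886 -0.02910684]
```

>>> send_rows --dr '[[0,0,1.2],[0,0,2.4],[0,0,3.6],[0,0,4.8],[0,0,6],[0,0,7],[0,0,7],[0,0,7]]' --xyz '[[0,0,0.1],[0,0,0.1],[0,0,0.1],[0,0,0.2],[0,0,0.2],[0,0,0.2],[0,0,0.2],[0,0,0.2]]' --jaw '[40,40,40,40,40,40,40,40]'

```text
time_s: 27.85
eef_pos: [0.5507, -0.0269, 0.0859]
eef_rot: [-0.001, -0.156, 0.988, -0.001]
wrist_force: [-7.3, -2.8, 12.0]
opening: 0.599
grasp_force: 66.4
```

```bash
python3 - <<'E'
from h import *
st();print(ctrl.get_obs()["torque"])
E
```

```text
t 27.85 p [ 0.5507 -0.0269  0.0859] yawx -162.1 tz [-0.001 -0.002 -1.   ] F [-7.3 -2.8 12. ] op 0.599 gf 66.4 q [-0.26  0.34  1.78 -0.    1.02 -2.15]
[-0.72099413  1.49804912 -0.23961032]
```

>>> send_rows --dr '[[0,0,1.4],[0,0,2.8],[0,0,4.2],[0,0,5.6],[0,0,7],[0,0,8],[0,0,8],[0,0,8]]' --xyz '[[0,0,0],[0,0,0],[0,0,0],[0,0,0.1],[0,0,0.1],[0,0,0.1],[0,0,0.1],[0,0,0.1]]' --jaw '[40,40,40,40,40,40,40,40]'

```text
time_s: 28.85
eef_pos: [0.5536, -0.0254, 0.0833]
eef_rot: [0.003, 0.259, 0.966, 0.001]
wrist_force: [11.2, 1.6, -11.9]
opening: 0.601
grasp_force: 65.0
```

```bash
python3 - <<'E'
from h import *
st();print(ctrl.get_obs()["torque"])
E
```

```text
t 28.85 p [ 0.5536 -0.0254  0.0833] yawx 149.9 tz [ 0.006  0.    -1.   ] F [ 11.2   1.6 -11.9] op 0.601 gf 65.0 q [-0.26  0.34  1.78  0.    1.01 -1.31]
[ 0.44957223 -2.26147686  0.25325178]
```

Fz has turned downward, so the thread has caught. I follow the lead down.

>>> send_rows --dr '[[0,0,0],[0,0,1.3],[0,0,2.6],[0,0,4],[0,0,5.3],[0,0,6.6],[0,0,8],[0,0,8]]' --xyz '[[0,0,0.2],[0,0,0.3],[0,0,0.4],[0,0,0.5],[0,0,0.6],[0,0,0.7],[0,0,0.8],[0,0,0.8]]' --jaw '[40,40,40,40,40,40,40,40]'

```text
time_s: 29.85
eef_pos: [0.5524, -0.0289, 0.0773]
eef_rot: [0.003, 0.63, 0.776, -0.001]
wrist_force: [-1.6, -12.2, 6.1]
opening: 0.601
grasp_force: 67.0
```

```bash
python3 - <<'E'
from h import *
st();print(ctrl.get_obs()["torque"])
E
```

```text
t 29.85 p [ 0.5524 -0.0289  0.0773] yawx 101.8 tz [ 0.003 -0.006 -1.   ] F [ -1.6 -12.2   6.1] op 0.601 gf 67.0 q [-0.26  0.35  1.78 -0.01  1.   -0.47]
[-2.1059687   0.35912324 -0.18756103]
```

>>> send_rows --dr '[[0,0,1.3],[0,0,2.6],[0,0,4],[0,0,5.3],[0,0,6.6],[0,0,8],[0,0,9],[0,0,9]]' --xyz '[[0,0,0.1],[0,0,0.2],[0,0,0.3],[0,0,0.4],[0,0,0.5],[0,0,0.6],[0,0,0.65],[0,0,0.65]]' --jaw '[40,40,40,40,40,40,40,40]'

```text
time_s: 30.85
eef_pos: [0.5537, -0.0243, 0.0746]
eef_rot: [0.0, 0.914, 0.406, 0.002]
wrist_force: [-12.5, 14.4, 42.4]
opening: 0.601
grasp_force: 74.8
```

```bash
python3 - <<'E'
from h import *
st();print(ctrl.get_obs()["torque"])
E
```

```text
t 30.85 p [ 0.5537 -0.0243  0.0746] yawx 47.9 tz [ 0.005  0.001 -1.   ] F [-12.5  14.4  42.4] op 0.601 gf 74.8 q [-0.26  0.36  1.78  0.    1.    0.47]
[ 3.13701557  1.94016144 -0.05577846]
```

```bash
python3 - <<'E'
from h import *
P,r,o=pose();m=cv2.inRange(cv2.cvtColor(ctrl.camera("side"),cv2.COLOR_RGB2HSV),(15,120,90),(32,255,255))
for y in range(194,236,2):
    x=np.where(m[y,258:298])[0]+258
    if len(x):print(y,x.min(),x.max(),end="; ")
for z in(.018,.024,.030,.036):print(z,proj("side",[.552,-.0255+.035,z]).round(1))
b=ctrl.camera("side")[180:255,225:325,::-1];cv2.imwrite("pics/s4.png",cv2.resize(b,(600,450),interpolation=cv2.INTER_CUBIC))
E
```

```text
194 258 259; 196 258 260; 198 258 263; 200 258 297; 202 258 297; 204 258 297; 206 264 283; 208 264 283; 210 264 278; 212 264 279; 214 264 289; 216 265 289; 218 265 289; 220 265 289; 222 265 289; 224 265 289; 226 266 288; 228 267 286; 230 270 284; 0.018 [275.4 235.4]
0.024 [275.4 233.8]
0.03 [275.4 232.2]
0.036 [275.3 230.7]
```

View pics/s4.png

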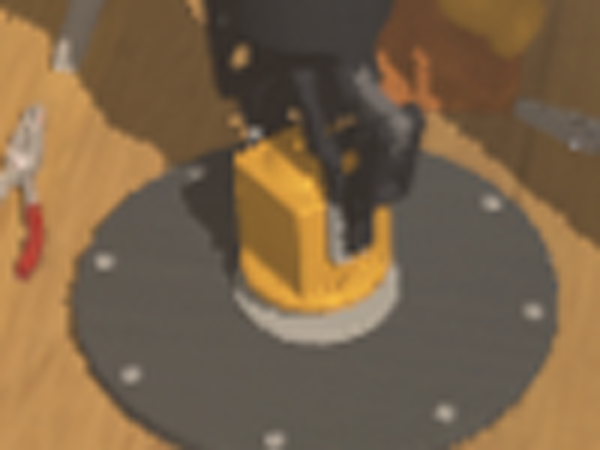

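Nut B has jammed about 13 mm above the seat: the seat ring is visible below its flange at row 231, and Fz reads 42 N. It doesn't fit, so I turn back and lift.

>>> send_rows --dr '[[0,0,-1.3],[0,0,-2.6],[0,0,-4],[0,0,-5.3],[0,0,-6.6],[0,0,-8],[0,0,-9],[0,0,-9]]' --xyz '[[0,0,-0.4],[0,0,-0.5],[0,0,-0.6],[0,0,-0.7],[0,0,-0.8],[0,0,-0.9],[0,0,-1],[0,0,-1]]' --jaw '[40,40,40,40,40,40,40,40]'

```text
time_s: 31.95
eef_pos: [0.5511, -0.0269, 0.0799]
eef_rot: [0.001, 0.629, 0.777, -0.001]
wrist_force: [-4.2, -4.4, 9.1]
opening: 0.604
grasp_force: 70.8
```

>>> send_rows --dr '[[0,0,-1.3],[0,0,-2.6],[0,0,-4],[0,0,-5.3],[0,0,-6.6],[0,0,-8],[0,0,-9],[0,0,-9]]' --xyz '[[0,0,-0.1],[0,0,-0.2],[0,0,-0.3],[0,0,-0.4],[0,0,-0.5],[0,0,-0.6],[0,0,-0.7],[0,0,-0.7]]' --jaw '[40,40,40,40,40,40,40,40]'

```text
time_s: 32.95
eef_pos: [0.5523, -0.0264, 0.0864]
eef_rot: [0.001, 0.209, 0.978, 0.0]
wrist_force: [4.1, 0.8, 1.0]
opening: 0.6
grasp_force: 70.3
```

```bash
python3 - <<'E'
from h import *
st();print(ctrl.get_obs()["torque"])
E
```

```text
t 32.95 p [ 0.5523 -0.0264  0.0864] yawx 155.9 tz [ 0.003 -0.001 -1.   ] F [4.1 0.8 1. ] op 0.6 gf 70.3 q [-0.26  0.34  1.78  0.    1.02 -1.41]
[ 0.04873155 -0.85381346  0.11101018]
```

>>> send_rows --dr '[[0,0,0],[0,0,0],[0,0,0],[0,0,0],[0,0,0],[0,0,0],[0,0,0],[0,0,0]]' --xyz '[[0,0,-0.4],[0,0,-0.8],[0,0,-2],[0,0,-3.5],[0,0,-5],[0,0,-6.5],[0,0,-7.5],[0,0,-7.5]]' --jaw '[40,40,40,40,40,40,40,40]'

```text
time_s: 33.95
eef_pos: [0.5517, -0.0259, 0.162]
eef_rot: [0.001, 0.209, 0.978, -0.0]
wrist_force: [0.3, 1.0, -4.1]
opening: 0.604
grasp_force: 69.6
```

```bash
python3 - <<'E'
from h import *
st();print(ctrl.get_obs()["torque"])
go([.499,.352,.16],down(np.pi))
im=ctrl.camera("top");cv2.imwrite("pics/n3.png",cv2.resize(im[160:310,100:300,::-1],None,fx=4,fy=4,interpolation=cv2.INTER_CUBIC))
E
```

```text
t 33.95 p [ 0.5517 -0.0259  0.162 ] yawx 155.9 tz [ 0.002 -0.001 -1.   ] F [ 0.3  1.  -4.1] op 0.604 gf 69.6 q [-0.26  0.23  1.74 -0.    1.17 -1.41]
[-0.00857653  0.03335784 -0.02948922]
xyz [20.23, 32.35, 0.17] dr [-0.0, 0.02, -4.01]
```

View pics/n3.png

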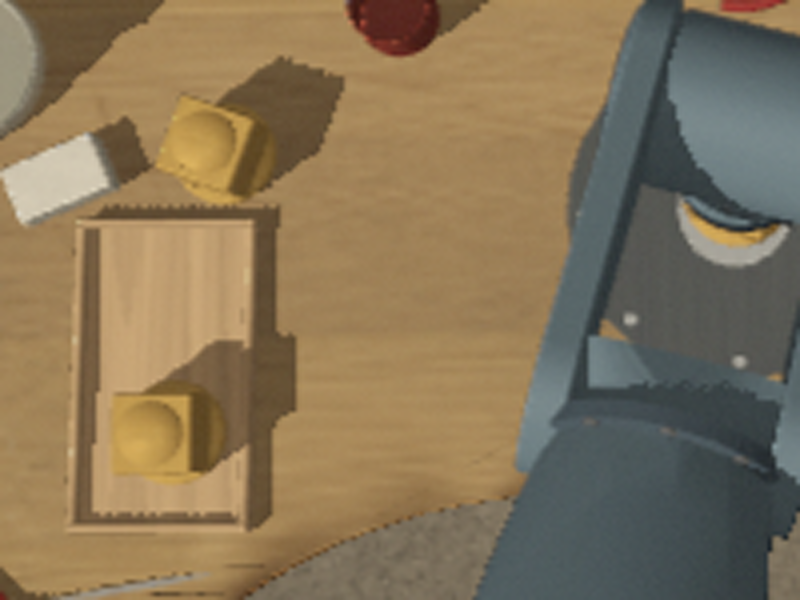

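Nut C is inside the tray and nut A is where it was, so I carry B to the far slot.

>>> send_rows --dr '[[0,0,-0.5],[0,0,-1],[0,0,-1.5],[0,0,-2],[0,0,-2.5],[0,0,-3],[0,0,-3.5],[0,0,-4]]' --xyz '[[2,3.2,0],[5,8,0],[8,12.8,0],[11.2,18,0],[14.4,23,0],[17.5,28,0],[20.2,32.3,0],[20.2,32.3,0]]' --jaw '[40,40,40,40,40,40,40,40]'

```text
time_s: 35.0
eef_pos: [0.4965, 0.3551, 0.1597]
eef_rot: [-0.001, -0.003, 1.0, 0.0]
wrist_force: [-0.3, 0.1, -3.3]
opening: 0.599
grasp_force: 69.6
```

>>> send_rows --dr '[[0,0,0],[0,0,0],[0,0,0],[0,0,0],[0,0,0],[0,0,0],[0,0,0],[0,0,0]]' --xyz '[[0,0,1.5],[0,0,3.5],[0,0,6],[0,0,8],[0,0,9.8],[0,0,10.5],[0,0,11.1],[0,0,11.1]]' --jaw '[40,40,40,40,40,40,40,40]'

```text
time_s: 36.0
eef_pos: [0.4996, 0.3518, 0.0511]
eef_rot: [0.001, 0.001, 1.0, 0.0]
wrist_force: [0.0, -2.3, -0.7]
opening: 0.606
grasp_force: 70.2
```

```bash
python3 - <<'E'
from h import *
st()
E
```

```text
t 36.0 p [0.4996 0.3518 0.0511] yawx 179.9 tz [ 0.002  0.    -1.   ] F [ 0.  -2.3 -0.7] op 0.606 gf 70.2 q [ 0.42  0.5   1.64 -0.    1.   -1.15]
```

>>> send_rows --dr '[[0,0,0],[0,0,0],[0,0,0],[0,0,0],[0,0,0],[0,0,-1],[0,0,-2],[0,0,-3]]' --xyz '[[0,0,0],[0,0,0],[0,0,0],[0,0,-2],[0,0,-5],[0,0,-8],[0,0,-10.5],[0,0,-10.5]]' --jaw '[100,100,100,100,100,100,100,100]'

```text
time_s: 37.0
eef_pos: [0.5004, 0.3526, 0.1595]
eef_rot: [0.003, -0.158, 0.988, 0.001]
wrist_force: [0.1, -0.5, -0.5]
opening: 1.0
grasp_force: 0.0
```

```bash
python3 - <<'E'
from h import *
st();go([.597,.3245,.155],down(np.radians(253.4)))
E
```

```text
t 37.0 p [0.5004 0.3526 0.1595] yawx -161.9 tz [ 0.006  0.003 -1.   ] F [ 0.1 -0.5 -0.5] op 1.0 gf 0.0 q [ 0.42  0.35  1.59  0.    1.19 -1.47]
xyz [-8.31, -5.67, 0.5] dr [-0.02, 0.06, -9.21]
```

>>> send_rows --dr '[[0,0,-1.3],[0,0,-2.6],[0,0,-3.9],[0,0,-5.2],[0,0,-6.5],[0,0,-8],[0,0,-9.2],[0,0,-9.2]]' --xyz '[[-1.2,-0.8,0],[-2.4,-1.6,0],[-3.6,-2.4,0],[-5,-3.4,0],[-6.5,-4.4,0],[-7.5,-5.1,0],[-8.3,-5.7,0.3],[-8.3,-5.7,0.5]]' --jaw '[95,95,95,95,95,95,95,95]'

```text
time_s: 38.0
eef_pos: [0.5957, 0.3227, 0.1511]
eef_rot: [0.001, -0.595, 0.804, -0.0]
wrist_force: [-0.5, 0.0, -0.7]
opening: 0.947
grasp_force: 0.0
```

```bash
python3 - <<'E'
from h import *
st();go([.597,.3245,.045],down(np.radians(253.4)))
im=ctrl.camera("side");cv2.imwrite("pics/a1.png",cv2.resize(im[250:400,150:350,::-1],None,fx=4,fy=4,interpolation=cv2.INTER_CUBIC))
E
```

```text
t 38.0 p [0.5957 0.3227 0.1511] yawx -107.0 tz [ 0.001  0.    -1.   ] F [-0.5  0.  -0.7] op 0.947 gf 0.0 q [ 0.32  0.49  1.41 -0.    1.24 -2.52]
xyz [-0.2, -0.06, 10.61] dr [-0.01, 0.01, -0.06]
```

View pics/a1.png

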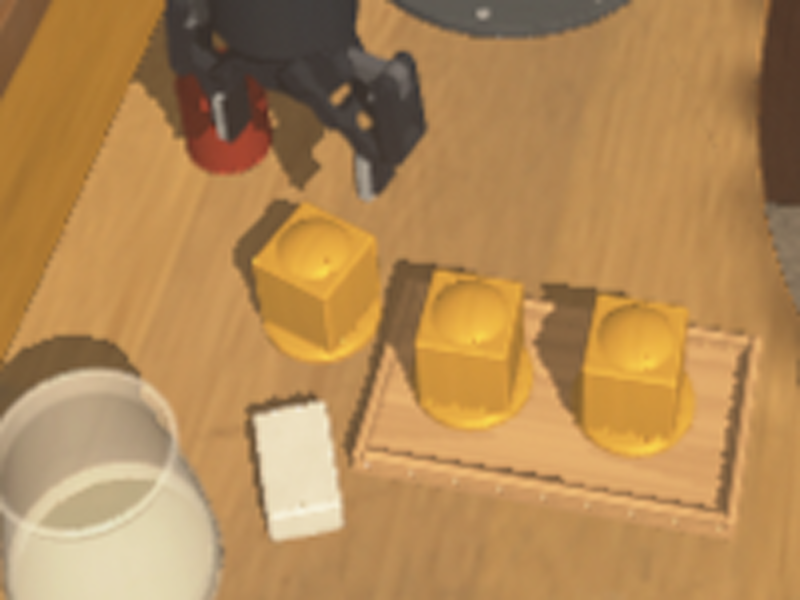

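Both misfits are in the tray and nut A lies clear. I grasp A.

>>> send_rows --dr '[[0,0,0],[0,0,0],[0,0,0],[0,0,0],[0,0,0],[0,0,0],[0,0,0],[0,0,0]]' --xyz '[[-0.2,0,2.5],[-0.2,0,5],[-0.2,0,8],[-0.2,0,10.5],[-0.2,0,10.5],[-0.2,0,10.5],[-0.2,0,10.5],[-0.2,0,10.5]]' --jaw '[95,95,95,95,95,40,40,40]'

```text
time_s: 39.05
eef_pos: [0.597, 0.3255, 0.0473]
eef_rot: [0.002, -0.596, 0.803, -0.001]
wrist_force: [0.1, 0.4, 6.3]
opening: 0.605
grasp_force: 63.1
```

```bash
python3 - <<'E'
from h import *
st()
E
```

```text
t 39.05 p [0.597  0.3255 0.0473] yawx -106.9 tz [ 0.004  0.001 -1.   ] F [0.1 0.4 6.3] op 0.605 gf 63.1 q [ 0.32  0.63  1.44  0.    1.07 -2.52]
```

>>> send_rows --dr '[[0,0,0],[0,0,0],[0,0,0],[0,0,0],[0,0,0],[0,0,0],[0,0,0],[0,0,0]]' --xyz '[[0,0,0],[0,0,-0.5],[0,0,-1],[0,0,-3],[0,0,-5],[0,0,-7.5],[0,0,-10],[0,0,-10.5]]' --jaw '[40,40,40,40,40,40,40,40]'

```text
time_s: 40.05
eef_pos: [0.5972, 0.3255, 0.1538]
eef_rot: [0.003, -0.596, 0.803, -0.001]
wrist_force: [0.6, 0.5, -2.5]
opening: 0.6
grasp_force: 62.7
```

```bash
python3 - <<'E'
from h import *
st();go([.552,-.0258,.15],down(np.radians(240)))
E
```

```text
t 40.05 p [0.5972 0.3255 0.1538] yawx -106.9 tz [ 0.006  0.002 -1.   ] F [ 0.6  0.5 -2.5] op 0.6 gf 62.7 q [ 0.32  0.49  1.4   0.    1.24 -2.52]
xyz [34.93, -5.86, 0.28] dr [-0.04, 0.04, 2.19]
```

>>> send_rows --dr '[[0,0,0.3],[0,0,0.7],[0,0,1],[0,0,1.4],[0,0,1.8],[0,0,2.2],[0,0,2.2],[0,0,2.2]]' --xyz '[[4,-0.7,0],[9,-1.5,0],[15,-2.5,0],[21,-3.5,0],[27,-4.5,0],[32,-5.4,0],[34.9,-5.9,0.2],[34.9,-5.9,0.3]]' --jaw '[40,40,40,40,40,40,40,40]'

```text
time_s: 41.05
eef_pos: [0.5502, -0.0284, 0.1466]
eef_rot: [-0.0, -0.498, 0.867, -0.0]
wrist_force: [-0.4, 0.3, -2.8]
opening: 0.604
grasp_force: 62.6
```

>>> send_rows --dr '[[0,0,0],[0,0,0],[0,0,0],[0,0,0],[0,0,0],[0,0,0],[0,0,0],[0,0,0]]' --xyz '[[0,0,0.8],[0,0,1.8],[0,0,3],[0,0,4],[0,0,4.6],[0,0,5.2],[0,0,5.5],[0,0,5.5]]' --jaw '[40,40,40,40,40,40,40,40]'

```text
time_s: 42.05
eef_pos: [0.5532, -0.0257, 0.0919]
eef_rot: [0.003, -0.5, 0.866, -0.001]
wrist_force: [9.2, 2.8, -7.0]
opening: 0.602
grasp_force: 63.5
```

```bash
python3 - <<'E'
from h import *
st();print(ctrl.get_obs()["torque"]);go([.552,-.0258,.085],down(np.radians(240)))
E
```

```text
t 42.05 p [ 0.5532 -0.0257  0.0919] yawx -120.1 tz [ 0.006  0.    -1.   ] F [ 9.2  2.8 -7. ] op 0.602 gf 63.5 q [-0.26  0.33  1.78  0.    1.03 -2.88]
[ 4.42469119e-01 -1.70745227e+00  9.39834456e-04]
xyz [0.07, 0.1, 0.69] dr [-0.05, 0.03, -0.01]
```

>>> send_rows --dr '[[0,0,0],[0,0,0],[0,0,0],[0,0,0],[0,0,0],[0,0,0],[0,0,0],[0,0,0]]' --xyz '[[0,0.1,0.1],[0,0.1,0.2],[0,0.1,0.3],[0,0.1,0.4],[0,0.1,0.5],[0,0.1,0.6],[0,0.1,0.6],[0,0.1,0.6]]' --jaw '[40,40,40,40,40,40,40,40]'

```text
time_s: 43.05
eef_pos: [0.5528, -0.0248, 0.0868]
eef_rot: [0.003, -0.5, 0.866, -0.001]
wrist_force: [7.0, 3.8, -0.4]
opening: 0.607
grasp_force: 64.0
```

```bash
python3 - <<'E'
from h import *
st();print(ctrl.get_obs()["torque"])
E
```

```text
t 43.05 p [ 0.5528 -0.0248  0.0868] yawx -120.1 tz [ 0.007  0.001 -1.   ] F [ 7.   3.8 -0.4] op 0.607 gf 64.0 q [-0.26  0.33  1.78  0.    1.02 -2.88]
[ 0.93341581 -1.47711071 -0.0103139 ]
```

>>> send_rows --dr '[[0,0,0],[0,0,1.2],[0,0,2.4],[0,0,3.6],[0,0,4.8],[0,0,6],[0,0,7],[0,0,7]]' --xyz '[[0,0,0.1],[0,0,0.2],[0,0,0.2],[0,0,0.2],[0,0,0.3],[0,0,0.3],[0,0,0.3],[0,0,0.3]]' --jaw '[40,40,40,40,40,40,40,40]'

```text
time_s: 44.05
eef_pos: [0.5544, -0.0262, 0.0849]
eef_rot: [0.005, -0.156, 0.988, -0.002]
wrist_force: [8.3, 1.1, 2.9]
opening: 0.6
grasp_force: 62.9
```

```bash
python3 - <<'E'
from h import *
st();print(ctrl.get_obs()["torque"])
E
```

```text
t 44.05 p [ 0.5544 -0.0262  0.0849] yawx -162.0 tz [ 0.01  -0.002 -1.   ] F [8.3 1.1 2.9] op 0.6 gf 62.9 q [-0.26  0.34  1.78  0.    1.01 -2.15]
[ 0.12632554 -1.73855824  0.62072728]
```

>>> send_rows --dr '[[0,0,1.4],[0,0,2.8],[0,0,4.2],[0,0,5.6],[0,0,7],[0,0,8],[0,0,8],[0,0,8]]' --xyz '[[0,0,0],[0,0,0.1],[0,0,0.1],[0,0,0.2],[0,0,0.3],[0,0,0.3],[0,0,0.3],[0,0,0.3]]' --jaw '[40,40,40,40,40,40,40,40]'

```text
time_s: 45.05
eef_pos: [0.5553, -0.0275, 0.0853]
eef_rot: [0.006, 0.259, 0.966, -0.001]
wrist_force: [-0.4, -2.5, 26.8]
opening: 0.604
grasp_force: 64.1
```

```bash
python3 - <<'E'
from h import *
st();print(ctrl.get_obs()["torque"])
E
```

```text
t 45.05 p [ 0.5553 -0.0275  0.0853] yawx 149.9 tz [ 0.012 -0.004 -1.   ] F [-0.4 -2.5 26.8] op 0.604 gf 64.1 q [-0.26  0.34  1.78 -0.    1.01 -1.31]
[-0.61995527  0.05657636 -0.3019487 ]
```

>>> send_rows --dr '[[0,0,1.4],[0,0,2.8],[0,0,4.2],[0,0,5.6],[0,0,7],[0,0,8],[0,0,8],[0,0,8]]' --xyz '[[0,0,0],[0,0,0],[0,0,0],[0,0,0],[0,0,0],[0,0,0],[0,0,0],[0,0,0]]' --jaw '[40,40,40,40,40,40,40,40]'

```text
time_s: 46.05
eef_pos: [0.5534, -0.0286, 0.0815]
eef_rot: [0.005, 0.63, 0.777, 0.0]
wrist_force: [5.6, -9.6, -0.1]
opening: 0.606
grasp_force: 62.2
```

```bash
python3 - <<'E'
from h import *
st();print(ctrl.get_obs()["torque"])
E
```

```text
t 46.05 p [ 0.5534 -0.0286  0.0815] yawx 102.0 tz [ 0.008 -0.006 -1.   ] F [ 5.6 -9.6 -0.1] op 0.606 gf 62.2 q [-0.26  0.34  1.78 -0.    1.   -0.47]
[-1.874671   -0.96257626  0.00579969]
```

>>> send_rows --dr '[[0,0,1.4],[0,0,2.8],[0,0,4.2],[0,0,5.6],[0,0,7],[0,0,8],[0,0,8],[0,0,8]]' --xyz '[[0,0,0.1],[0,0,0.2],[0,0,0.3],[0,0,0.4],[0,0,0.5],[0,0,0.6],[0,0,0.7],[0,0,0.7]]' --jaw '[40,40,40,40,40,40,40,40]'

```text
time_s: 47.05
eef_pos: [0.5508, -0.0285, 0.0739]
eef_rot: [0.003, 0.891, 0.454, -0.0]
wrist_force: [-3.5, -10.8, 6.5]
opening: 0.597
grasp_force: 63.3
```

```bash
python3 - <<'E'
from h import *
st();print(ctrl.get_obs()["torque"])
E
```

```text
t 47.05 p [ 0.5508 -0.0285  0.0739] yawx 54.0 tz [ 0.002 -0.005 -1.   ] F [ -3.5 -10.8   6.5] op 0.597 gf 63.3 q [-0.26  0.35  1.79 -0.01  1.    0.37]
[-2.1655792   0.62171274 -0.18625874]
```

Nut A is 9 mm above the seat and still following the lead, so it fits. I keep turning.

>>> send_rows --dr '[[0,0,1.4],[0,0,2.8],[0,0,4.2],[0,0,5.6],[0,0,7],[0,0,8],[0,0,8],[0,0,8]]' --xyz '[[0,0,0.1],[0,0,0.2],[0,0,0.3],[0,0,0.4],[0,0,0.5],[0,0,0.6],[0,0,0.6],[0,0,0.6]]' --jaw '[40,40,40,40,40,40,40,40]'

```text
time_s: 48.05
eef_pos: [0.5499, -0.0272, 0.0677]
eef_rot: [0.001, 0.999, 0.052, -0.0]
wrist_force: [-6.3, -5.8, 9.7]
opening: 0.599
grasp_force: 63.2
```

```bash
python3 - <<'E'
from h import *
st();print(ctrl.get_obs()["torque"])
E
```

```text
t 48.05 p [ 0.5499 -0.0272  0.0677] yawx 6.0 tz [-0.    -0.003 -1.   ] F [-6.3 -5.8  9.7] op 0.599 gf 63.2 q [-0.26  0.36  1.79 -0.    0.99  1.21]
[-1.3108214   1.10046214 -0.18473616]
```

>>> send_rows --dr '[[0,0,0.8],[0,0,1.6],[0,0,2.4],[0,0,3.2],[0,0,4],[0,0,4.8],[0,0,5.2],[0,0,5.2]]' --xyz '[[0,0,0.05],[0,0,0.1],[0,0,0.15],[0,0,0.2],[0,0,0.25],[0,0,0.3],[0,0,0.35],[0,0,0.35]]' --jaw '[40,40,40,40,40,40,40,40]'

```text
time_s: 49.05
eef_pos: [0.5508, -0.0255, 0.0652]
eef_rot: [0.0, 0.976, -0.219, 0.001]
wrist_force: [-7.6, 1.5, 17.5]
opening: 0.6
grasp_force: 64.2
```

```bash
python3 - <<'E'
from h import *
st();print(ctrl.get_obs()["torque"])
E
```

```text
t 49.05 p [ 0.5508 -0.0255  0.0652] yawx -25.2 tz [ 0.002 -0.001 -1.   ] F [-7.6  1.5 17.5] op 0.6 gf 64.2 q [-0.26  0.37  1.79 -0.    0.98  1.75]
[ 0.09047247  0.66861092 -0.17822906]
```

>>> send_rows --dr '[[0,0,0.6],[0,0,1.2],[0,0,1.8],[0,0,2.4],[0,0,3],[0,0,3.6],[0,0,4],[0,0,4]]' --xyz '[[0,0,0],[0,0,0.1],[0,0,0.1],[0,0,0.1],[0,0,0.1],[0,0,0.1],[0,0,0.1],[0,0,0.1]]' --jaw '[40,40,40,40,40,40,40,40]'

```text
time_s: 50.05
eef_pos: [0.5508, -0.0257, 0.065]
eef_rot: [0.001, 0.911, -0.413, 0.001]
wrist_force: [-7.5, 0.8, 23.2]
opening: 0.598
grasp_force: 78.3
```

```bash
python3 - <<'E'
from h import *
st();print(ctrl.get_obs()["torque"])
b=ctrl.camera("side")[180:255,225:325,::-1];cv2.imwrite("pics/s5.png",cv2.resize(b,(600,450),interpolation=cv2.INTER_CUBIC))
E
```

```text
t 50.05 p [ 0.5508 -0.0257  0.065 ] yawx -48.8 tz [ 0.001 -0.003 -1.   ] F [-7.5  0.8 23.2] op 0.598 gf 78.3 q [-0.26  0.37  1.79 -0.    0.98  2.16]
[-0.02723103  1.62238938  2.70101467]
```

View pics/s5.png

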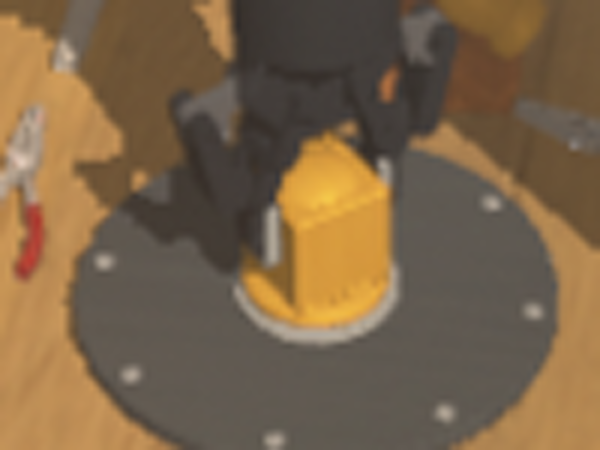

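Nut A is home: Fz and the 2.7 N·m turning torque rise while z stays at .065, and its flange is down at the seat ring. I release it, then measure the finials from the first pictures.

>>> send_rows --dr '[[0,0,-0.5],[0,0,-0.5],[0,0,-0.5],[0,0,-0.5],[0,0,-0.5],[0,0,-0.5],[0,0,-0.5],[0,0,-0.5]]' --xyz '[[0,0,-0.2],[0,0,-0.2],[0,0,-0.2],[0,0,-0.2],[0,0,-3],[0,0,-7],[0,0,-11],[0,0,-15]]' --jaw '[40,100,100,100,100,100,100,100]'

```text
time_s: 51.1
eef_pos: [0.5496, -0.0258, 0.2134]
eef_rot: [0.0, 0.919, -0.393, -0.0]
wrist_force: [0.2, 0.3, 1.4]
opening: 1.001
grasp_force: 0.0
```

```bash
python3 - <<'E'
from h import *
st()
a=cv2.imread("pics/top0.png")[190:250,335:435];b=cv2.imread("pics/side0.png")[155:215,270:345]
c=lambda i,w:cv2.resize(i,(w,300),interpolation=cv2.INTER_CUBIC)
cv2.imwrite("pics/f1.png",np.hstack([c(a,500),c(b,300)])) # top x5, side x4(w) x5(h)
E
```

```text
t 51.1 p [ 0.5496 -0.0258  0.2134] yawx -46.3 tz [-0.  0. -1.] F [0.2 0.3 1.4] op 1.001 gf 0.0 q [-0.26  0.16  1.71 -0.    1.27  2.12]
```

View pics/f1.png

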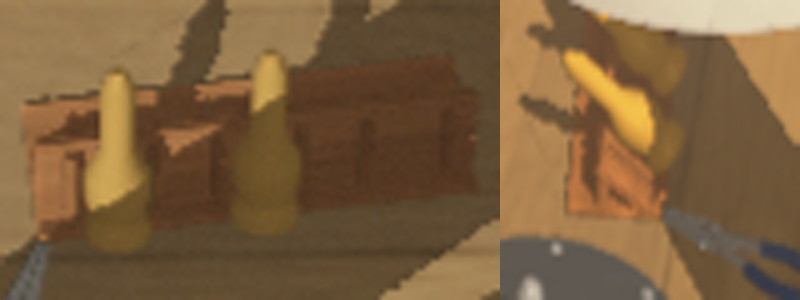

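Finial 1 has its tip at top (358.6,204) and side (287,166). Finial 2 has its tip at top (389,200.4), and the lamp hides it in the side view. The rest is yawed by about 6°.

```bash
python3 - <<'E'
from h import *
T1,e=tri((358.6,204),(287,166.3));print(T1,e)
y=np.radians(6.3);c=np.radians(40);a=np.array([np.cos(c)*np.cos(y),np.cos(c)*np.sin(y),np.sin(c)])
yr=np.array([-np.sin(y),np.cos(y),0])
T2=ray("top",(389,200.4),T1[2]);print(T2, T1-.08*yr)
for T in(T1,T1-.08*yr):
    B=T-.105*a;print("tip",proj("top",T),"foot c",proj("top",B),B,"neck",T-.03*a)
    print(" neck L/R top",[proj("top",T-.03*a+s*.009*yr).round(1) for s in(1,-1)],"bellyLR",[proj("top",T-.080*a+s*.018*yr).round(1) for s in(1,-1)])
# measured silhouette per row from first image, yellow mask
im=cv2.imread("pics/top0.png");h=cv2.cvtColor(im,cv2.COLOR_BGR2HSV);m=cv2.inRange(h,(17,110,60),(32,255,255))
for r in range(202,242,3):
    for lo,hi in((349,368),(380,398)):
        x=np.where(m[r,lo:hi])[0]+lo;print(r,(x.min(),x.max()) if len(x) else None,end=" ")
    print()
E
```

```text
[ 0.56237839 -0.21807045  0.0905    ] 0.0032034404238901167
[ 0.57213907 -0.29677428  0.0905    ] [ 0.57115713 -0.29758733  0.0905    ]
tip [358.68996158 204.61252508] foot c [358.86627193 236.94863229] [ 0.48242947 -0.2268969   0.0230073 ] neck [ 0.53953584 -0.22059229  0.07121637]
 neck L/R top [array([355.3, 214.6]), array([362.2, 213.7])] bellyLR [array([352.1, 230.3]), array([365.5, 228.7])]
tip [389.32946075 200.77299039] foot c [388.21528624 233.22543861] [ 0.49120822 -0.30641377  0.0230073 ] neck [ 0.54831459 -0.30010917  0.07121637]
 neck L/R top [array([385.6, 210.8]), array([392.4, 209.9])] bellyLR [array([381.8, 226.6]), array([395.1, 224.9])]
202 (np.int64(349), np.int64(367)) 202 (np.int64(380), np.int64(396)) 
205 (np.int64(349), np.int64(367)) 205 (np.int64(380), np.int64(392)) 
208 (np.int64(349), np.int64(361)) 208 (np.int64(385), np.int64(392)) 
211 (np.int64(355), np.int64(361)) 211 (np.int64(385), np.int64(391)) 
214 (np.int64(355), np.int64(361)) 214 (np.int64(385), np.int64(391)) 
217 (np.int64(355), np.int64(361)) 217 (np.int64(384), np.int64(392)) 
220 (np.int64(354), np.int64(362)) 220 (np.int64(382), np.int64(394)) 
223 (np.int64(352), np.int64(364)) 223 (np.int64(382), np.int64(394)) 
226 (np.int64(352), np.int64(364)) 226 (np.int64(382), np.int64(394)) 
229 (np.int64(352), np.int64(364)) 229 (np.int64(382), np.int64(393)) 
232 (np.int64(353), np.int64(363)) 232 (np.int64(381), np.int64(395)) 
235 (np.int64(352), np.int64(364)) 235 (np.int64(380), np.int64(397)) 
238 (np.int64(350), np.int64(367)) 238 (np.int64(380), np.int64(397)) 
241 (np.int64(349), np.int64(367)) 241 (np.int64(380), np.int64(397))
```

I've used all 14 picture views, so from here I rely on numbers only. Before grasping, I check in free space that the arm can reach the tilted placing pose.

```bash
cat >> h.py <<'E'
def tilt(t,yaw): # tool x heading yaw, tool z leaned forward by t deg
    t,y=np.radians(t),np.radians(yaw);z=np.array([np.sin(t)*np.cos(y),np.sin(t)*np.sin(y),-np.cos(t)])
    yy=np.array([np.sin(y),-np.cos(y),0]);return R.from_matrix(np.c_[np.cross(yy,z),yy,z])
E
python3 - <<'E'
from h import *
print(tilt(0,6).as_matrix().round(2))
go([.47,-.075,.2],tilt(0,6));go([.47,-.075,.2],tilt(35,6))
E
```

```text
[[ 0.99  0.1   0.  ]
 [ 0.1  -0.99  0.  ]
 [ 0.    0.   -1.  ]]
xyz [-1.94, 9.15, 1.34] dr [0.0, 0.0, -8.72]
xyz [-1.94, 9.15, 1.34] dr [2.66, 5.42, -8.44]
```

>>> send_rows --dr '[[0,0,-1.2],[0,0,-2.5],[0,0,-3.8],[0,0,-5],[0,0,-6.3],[0,0,-7.5],[0,0,-8.7],[0,0,-8.7]]' --xyz '[[-0.3,1.2,0.2],[-0.6,2.5,0.4],[-0.8,3.8,0.6],[-1,5,0.8],[-1.3,6.3,1],[-1.6,7.7,1.2],[-1.9,9,1.3],[-1.9,9.1,1.3]]' --jaw '[50,50,50,50,50,50,50,50]'

```text
time_s: 52.1
eef_pos: [0.4704, -0.0752, 0.1991]
eef_rot: [-0.0, 0.999, 0.051, -0.0]
wrist_force: [0.1, 0.0, -0.9]
opening: 0.499
grasp_force: 0.0
```

>>> send_rows --dr '[[0,-1,0],[0,-2,0],[0,-3,0],[0,-4,0],[0,-5,0],[0,-5.8,0],[0,-5.8,0],[0,-5.8,0]]' --xyz '[[0,0,0],[0,0,0],[0,0,0],[0,0,0],[0,0,0],[0,0,0],[0,0,0],[0,0,0]]' --jaw '[50,50,50,50,50,50,50,50]'

```text
time_s: 53.1
eef_pos: [0.4711, -0.0748, 0.1991]
eef_rot: [0.016, 0.953, 0.049, -0.298]
wrist_force: [0.3, -0.3, 0.2]
opening: 0.498
grasp_force: 0.0
```

```bash
python3 - <<'E'
from h import *
st();go([.47,-.075,.2],tilt(35,6));go([.535,-.221,.17],tilt(-15,6))
E
```

```text
t 53.1 p [ 0.4711 -0.0748  0.1991] yawx 5.9 tz [-0.566 -0.059 -0.822] F [ 0.3 -0.3  0.2] op 0.498 gf 0.0 q [-0.27  0.43  1.51 -0.22  1.77  1.21]
xyz [-0.14, 0.01, -0.01] dr [0.01, 11.62, -0.02]
xyz [5.66, 15.2, -0.36] dr [-0.0, 3.29, -0.02]
```

>>> send_rows --dr '[[0,1.6,0],[0,3.2,0],[0,4.8,0],[0,6.4,0],[0,8,0],[0,9.6,0],[0,11,0],[0,11.6,0]]' --xyz '[[0,0,0],[0,0,0],[0,0,0],[0,0,0],[0,0,0],[0,0,0],[0,0,0],[0,0,0]]' --jaw '[50,50,50,50,50,50,50,50]'

```text
time_s: 54.1
eef_pos: [0.4698, -0.075, 0.1994]
eef_rot: [-0.014, 0.952, 0.048, 0.301]
wrist_force: [0.1, 0.7, -0.2]
opening: 0.497
grasp_force: 0.0
```

```bash
python3 - <<'E'
from h import *
st();a=np.array([np.cos(.698)*np.cos(.11),np.cos(.698)*np.sin(.11),np.sin(.698)])
n=np.array([.5395,-.2206,.0712])+.003*a
go(n+[0,0,.11],tilt(-15,6))
E
```

```text
t 54.1 p [ 0.4698 -0.075   0.1994] yawx 5.8 tz [ 0.572  0.056 -0.819] F [ 0.1  0.7 -0.2] op 0.497 gf 0.0 q [-0.69 -0.35  2.32  0.6   0.8   0.44]
xyz [3.72, 15.18, 4.63] dr [0.02, -8.34, -0.04]
```

>>> send_rows --dr '[[0,-1.2,0],[0,-2.4,0],[0,-3.6,0],[0,-4.8,0],[0,-6,0],[0,-7.2,0],[0,-8.4,0],[0,-9.2,0]]' --xyz '[[0.5,2,0.6],[1,4,1.2],[1.5,6,1.8],[2,8,2.4],[2.5,10,3],[3,12,3.6],[3.5,14,4.3],[3.7,15.2,4.6]]' --jaw '[50,50,50,50,50,50,50,50]'

```text
time_s: 55.1
eef_pos: [0.5437, -0.2212, 0.1833]
eef_rot: [0.01, 0.983, 0.05, -0.177]
wrist_force: [0.0, 0.1, 0.1]
opening: 0.5
grasp_force: 0.0
```

```bash
python3 - <<'E'
from h import *
st();a=np.array([np.cos(.698)*np.cos(.11),np.cos(.698)*np.sin(.11),np.sin(.698)])
n=np.array([.5395,-.2206,.0712])+.003*a
go(n+[0,0,.05],tilt(-20,6.3));go(n+[0,0,.004],tilt(-20,6.3))
# check finial 1 neck location now in side view
m=cv2.inRange(cv2.cvtColor(ctrl.camera("side"),cv2.COLOR_RGB2HSV),(17,150,120),(32,255,255))
print([(r,np.where(m[r,275:320])[0].min()+275,np.where(m[r,275:320])[0].max()+275) for r in range(160,190,3) if m[r,275:320].any()])
print([proj("side",n+a*k).round(1) for k in(-.03,0,.02)])
E
```

```text
t 55.1 p [ 0.5437 -0.2212  0.1833] yawx 5.8 tz [-0.347 -0.037 -0.937] F [0.  0.1 0.1] op 0.5 gf 0.0 q [-0.49  0.49  1.39 -0.2   1.57  1.01]
xyz [1.93, -0.11, 5.7] dr [-0.01, 0.07, -0.08]
xyz [3.54, -0.12, 10.01] dr [-0.01, 0.07, -0.08]
[(160, np.int64(298), np.int64(305)), (163, np.int64(300), np.int64(310)), (166, np.int64(286), np.int64(316)), (169, np.int64(287), np.int64(314)), (172, np.int64(291), np.int64(312)), (175, np.int64(295), np.int64(307)), (178, np.int64(298), np.int64(309)), (181, np.int64(299), np.int64(314)), (184, np.int64(303), np.int64(314)), (187, np.int64(307), np.int64(312))]
[array([300.7, 176.6]), array([293.3, 171.2]), array([288.3, 167.6])]
```

>>> send_rows --dr '[[0,0,0],[0,0,0],[0,0,0],[0,0,0],[0,0,0],[0,0,0],[0,0,0],[0,0,0]]' --xyz '[[0.8,0,2.2],[1.6,-0.1,4.6],[2.3,-0.1,6.6],[2.8,-0.1,8],[3.2,-0.1,9],[3.5,-0.1,9.9],[3.5,-0.1,9.9],[3.5,-0.1,9.9]]' --jaw '[50,50,50,50,50,50,50,50]'

```text
time_s: 56.15
eef_pos: [0.5415, -0.2197, 0.0781]
eef_rot: [0.009, 0.983, 0.051, -0.177]
wrist_force: [0.4, 0.0, -0.4]
opening: 0.501
grasp_force: 0.0
```

>>> send_rows --dr '[[0,0,0],[0,0,0],[0,0,0],[0,0,0],[0,0,0],[0,0,0],[0,0,0],[0,0,0]]' --xyz '[[0,0,0],[0,0,0],[0,0,0],[0,0,0],[0,0,0],[0,0,0],[0,0,0],[0,0,0]]' --jaw '[35,20,5,5,5,5,5,5]'

```text
time_s: 57.15
eef_pos: [0.5415, -0.2196, 0.0781]
eef_rot: [0.009, 0.983, 0.051, -0.176]
wrist_force: [2.1, -0.1, 5.4]
opening: 0.193
grasp_force: 58.9
```

```bash
python3 - <<'E'
from h import *
st();P,r,o=pose();print(P)
go(P+[0,0,.1])
E
```

```text
t 57.15 p [ 0.5415 -0.2196  0.0781] yawx 5.9 tz [-0.346 -0.036 -0.938] F [ 2.1 -0.1  5.4] op 0.193 gf 58.9 q [-0.49  0.61  1.44 -0.2   1.39  1.05]
[ 0.54152838 -0.21958411  0.07810628]
xyz [-3.48, 0.01, -9.38] dr [0.0, 0.0, 0.0]
```

>>> send_rows --dr '[[0,0,0],[0,0,0],[0,0,0],[0,0,0],[0,0,0],[0,0,0],[0,0,0],[0,0,0]]' --xyz '[[-0.1,0,-0.3],[-0.4,0,-1],[-0.9,0,-2.5],[-1.6,0,-4.4],[-2.3,0,-6.3],[-3,0,-8.1],[-3.7,0,-10],[-4,0,-10.8]]' --jaw '[5,5,5,5,5,5,5,5]'

```text
time_s: 58.15
eef_pos: [0.5419, -0.2198, 0.1949]
eef_rot: [0.01, 0.983, 0.051, -0.176]
wrist_force: [-0.1, -0.7, -0.6]
opening: 0.19
grasp_force: 58.5
```

```bash
python3 - <<'E'
from h import *
st();y=.11;a=np.array([np.cos(.698)*np.cos(y),np.cos(.698)*np.sin(y),np.sin(.698)])
G=np.array([.5415,-.2196,.0781]);F=np.array([.5395,-.2206,.0712])-.075*a
f=tilt(-20.2,5.9).inv().apply(F-G);ax=tilt(-20.2,5.9).inv().apply(a);print("foot in tool",f)
r=tilt(30,6);print("axis at end",r.apply(ax).round(3),"foot rel tcp",r.apply(f).round(4))
tgt=np.array([.490,.021,.014])-r.apply(f);print("tcp target",tgt)
go(tgt+[0,0,.10],r)
E
```

```text
t 58.15 p [ 0.5419 -0.2198  0.1949] yawx 5.9 tz [-0.345 -0.037 -0.938] F [-0.1 -0.7 -0.6] op 0.19 gf 58.5 q [-0.49  0.47  1.39 -0.2   1.58  1.01]
foot in tool [-0.03686124  0.0011928   0.07227504]
axis at end [-0.004  0.005  1.   ] foot rel tcp [ 0.0043 -0.0007 -0.081 ]
tcp target [0.48568366 0.02174571 0.09502265]
xyz [-2.92, -24.61, 1.03] dr [0.02, 8.38, -0.01]
```

>>> send_rows --dr '[[0,1,0],[0,2,0],[0,3,0],[0,4.2,0],[0,5.4,0],[0,6.6,0],[0,7.8,0],[0,8.4,0]]' --xyz '[[-0.2,-2,0],[-0.6,-5,0.1],[-1,-9,0.3],[-1.5,-13,0.5],[-2,-17,0.7],[-2.4,-21,0.9],[-2.8,-24,1],[-2.9,-24.6,1]]' --jaw '[5,5,5,5,5,5,5,5]'

```text
time_s: 59.15
eef_pos: [0.4832, 0.0242, 0.1924]
eef_rot: [-0.014, 0.965, 0.051, 0.259]
wrist_force: [0.4, -0.3, -1.5]
opening: 0.188
grasp_force: 58.6
```

```bash
python3 - <<'E'
from h import *
st();P,r,o=pose();y=6
go([.4857,.0217,.105],tilt(30,6));go([.4857,.0217,.094],tilt(30,6))
m=cv2.inRange(cv2.cvtColor(ctrl.camera("side"),cv2.COLOR_RGB2HSV),(17,120,80),(32,255,255))
F=P+r.apply([-.0369,.0012,.0723]);u=proj("side",F);print("foot exp",u,"tip exp",proj("side",F+[0,0,.105]),"belly",proj("side",F+[0,0,.03]))
for rr in range(int(u[1])-40,int(u[1])+12,3):
    x=np.where(m[rr,int(u[0])-25:int(u[0])+25])[0]+int(u[0])-25
    if len(x):print(rr,x.min(),x.max(),end="; ")
E
```

```text
t 59.15 p [0.4832 0.0242 0.1924] yawx 6.0 tz [ 0.498  0.054 -0.866] F [ 0.4 -0.3 -1.5] op 0.188 gf 58.6 q [-0.34 -0.29  2.27  0.33  0.71  0.93]
xyz [-4.19, 0.28, 7.68] dr [-0.01, -0.0, 0.0]
xyz [-4.74, 0.28, 8.63] dr [-0.01, -0.0, 0.0]
foot exp [297.98946878 216.25388256] tip exp [298.58399683 184.47948328] belly [298.15270575 207.52972476]
185 285 321; 188 296 298; 191 295 296; 194 317 319; 197 321 321; 200 302 303; 203 274 315; 206 272 318; 209 272 321; 212 272 321; 215 272 321; 218 272 317; 221 272 321; 224 272 321; 227 272 319;
```

>>> send_rows --dr '[[0,0,0],[0,0,0],[0,0,0],[0,0,0],[0,0,0],[0,0,0],[0,0,0],[0,0,0]]' --xyz '[[-0.8,0.1,1.5],[-1.8,0.2,3.3],[-2.7,0.3,5],[-3.3,0.3,6.1],[-3.9,0.3,7.1],[-4.2,0.3,7.6],[-4.4,0.3,8],[-4.4,0.3,8]]' --jaw '[5,5,5,5,5,5,5,5]'

```text
time_s: 60.2
eef_pos: [0.4876, 0.0193, 0.1022]
eef_rot: [-0.013, 0.965, 0.05, 0.258]
wrist_force: [0.4, 0.6, -1.0]
opening: 0.194
grasp_force: 58.7
```

```bash
python3 - <<'E'
from h import *
st();go([.4857,.0217,.093],tilt(30,6))
E
```

```text
t 60.2 p [0.4876 0.0193 0.1022] yawx 5.9 tz [ 0.497  0.052 -0.866] F [ 0.4  0.6 -1. ] op 0.194 gf 58.7 q [-0.34 -0.07  2.32  0.5   0.47  0.72]
xyz [-0.61, -0.26, 0.72] dr [0.01, 0.0, -0.01]
```

>>> send_rows --dr '[[0,0,0],[0,0,0],[0,0,0],[0,0,0],[0,0,0],[0,0,0],[0,0,0],[0,0,0]]' --xyz '[[-0.1,0,0.17],[-0.2,0,0.35],[-0.25,0,0.43],[-0.3,0,0.52],[-0.35,0,0.6],[-0.4,0,0.7],[-0.4,0,0.7],[-0.4,0,0.7]]' --jaw '[5,5,5,5,5,5,5,5]'

```text
time_s: 61.2
eef_pos: [0.4876, 0.0193, 0.0942]
eef_rot: [-0.013, 0.965, 0.05, 0.258]
wrist_force: [0.0, 0.1, -1.0]
opening: 0.191
grasp_force: 58.7
```

```bash
python3 - <<'E'
from h import *
st()
E
```

```text
t 61.2 p [0.4876 0.0193 0.0942] yawx 5.9 tz [ 0.497  0.052 -0.866] F [ 0.   0.1 -1. ] op 0.191 gf 58.7 q [-0.34 -0.05  2.32  0.53  0.44  0.69]
```

No contact yet, so I lower it further in small steps.

>>> send_rows --dr '[[0,0,0],[0,0,0],[0,0,0],[0,0,0],[0,0,0],[0,0,0],[0,0,0],[0,0,0]]' --xyz '[[-0.05,0,0.08],[-0.1,0,0.17],[-0.13,0,0.22],[-0.15,0,0.26],[-0.17,0,0.3],[-0.2,0,0.35],[-0.2,0,0.35],[-0.2,0,0.35]]' --jaw '[5,5,5,5,5,5,5,5]'

```text
time_s: 62.2
eef_pos: [0.4898, 0.019, 0.0929]
eef_rot: [-0.013, 0.964, 0.05, 0.261]
wrist_force: [-11.2, 2.7, 24.1]
opening: 0.193
grasp_force: 61.7
```

```bash
python3 - <<'E'
from h import *
st()
E
```

```text
t 62.2 p [0.4898 0.019  0.0929] yawx 6.0 tz [ 0.502  0.051 -0.863] F [-11.2   2.7  24.1] op 0.193 gf 61.7 q [-0.34 -0.04  2.32  0.54  0.43  0.68]
```

>>> send_rows --dr '[[0,0,0],[0,0,0],[0,0,0],[0,0,0],[0,0,0],[0,0,0],[0,0,0],[0,0,0]]' --xyz '[[0.05,0,-0.08],[0.08,0,-0.15],[0.1,0,-0.2],[0.1,0,-0.2],[0.1,0,-0.2],[0.1,0,-0.2],[0.1,0,-0.2],[0.1,0,-0.2]]' --jaw '[5,5,5,5,22,26,32,45]'

```text
time_s: 63.2
eef_pos: [0.4873, 0.0193, 0.0922]
eef_rot: [-0.013, 0.965, 0.05, 0.258]
wrist_force: [-0.1, 0.2, -0.2]
opening: 0.45
grasp_force: 0.0
```

```bash
python3 - <<'E'
from h import *
st()
E
```

```text
t 63.2 p [0.4873 0.0193 0.0922] yawx 5.9 tz [ 0.497  0.052 -0.866] F [-0.1  0.2 -0.2] op 0.45 gf 0.0 q [-0.34 -0.04  2.32  0.53  0.44  0.69]
```

>>> send_rows --dr '[[0,0,0],[0,0,0],[0,0,0],[0,0,0],[0,0,0],[0,0,0],[0,0,0],[0,0,0]]' --xyz '[[0,0,0],[0,0,-0.5],[0,0,-1.5],[0,0,-3],[0,0,-5],[0,0,-7.5],[0,0,-10],[0,0,-11]]' --jaw '[50,50,50,50,50,50,50,50]'

```text
time_s: 64.2
eef_pos: [0.4329, 0.0132, 0.1892]
eef_rot: [-0.013, 0.964, 0.05, 0.26]
wrist_force: [0.7, 0.7, 0.9]
opening: 0.502
grasp_force: 0.0
```

```bash
python3 - <<'E'
from h import *
st();im=ctrl.camera("side");ref=cv2.cvtColor(cv2.imread("pics/side0.png"),cv2.COLOR_BGR2RGB)
h=cv2.cvtColor(im,cv2.COLOR_RGB2HSV)
F=np.array([.492,.0186,.014])
print([proj("side",F+[0,0,z]).round(1) for z in(0,.04,.075,.105)])
m=cv2.inRange(h,(14,110,90),(34,255,255))
for r in range(185,255,3):
    x=np.where(m[r,285:318])[0]+285
    if len(x):print(r,x.min(),x.max(),len(x),end="; ")
y=.11;a=np.array([np.cos(.698)*np.cos(y),np.cos(.698)*np.sin(y),np.sin(.698)])
n=np.array([.5483,-.3001,.0712])+.006*a
go(n+[0,0,.12],tilt(-20,6.3))
E
```

```text
t 64.2 p [0.4329 0.0132 0.1892] yawx 6.0 tz [ 0.5    0.05  -0.865] F [0.7 0.7 0.9] op 0.502 gf 0.0 q [-0.44 -0.47  2.39  0.37  0.79  0.83]
[array([296.2, 241.4]), array([296.4, 230.8]), array([296.5, 221.2]), array([296.7, 212.6])]
185 285 315 7; 188 285 313 5; 191 285 315 7; 194 285 317 10; 197 285 295 4; 200 285 312 28; 203 292 313 22; 206 285 317 19; 209 285 317 16; 212 285 317 18; 215 285 317 17; 218 285 317 15; 221 285 317 14; 224 285 317 14; 227 285 300 14; 230 285 302 16; 233 290 303 14; 236 290 317 14; 239 290 317 15; 242 290 317 16; 245 292 317 15; 248 309 317 9; 251 306 317 12; 254 301 317 17; xyz [7.77, 32.35, 3.95] dr [0.02, -8.36, -0.06]
```

The mask shows columns 290–303 down to row 245, against an expected 296/241, so finial 1 is standing upright. Now finial 2.

>>> send_rows --dr '[[0,-0.6,0],[0,-1.6,0],[0,-2.8,0],[0,-4,0],[0,-5.2,0],[0,-6.4,0],[0,-7.6,0],[0,-8.4,0]]' --xyz '[[0.6,3,0.2],[1.5,8,0.7],[2.6,13,1.2],[3.8,18,1.8],[5,23,2.4],[6.2,28,3.2],[7.7,32.3,3.9],[7.7,32.3,3.9]]' --jaw '[50,50,50,50,50,50,50,50]'

```text
time_s: 65.25
eef_pos: [0.5526, -0.3015, 0.189]
eef_rot: [0.009, 0.983, 0.05, -0.179]
wrist_force: [-0.2, 0.5, -0.4]
opening: 0.501
grasp_force: 0.0
```

```bash
python3 - <<'E'
from h import *
st();y=.11;a=np.array([np.cos(.698)*np.cos(y),np.cos(.698)*np.sin(y),np.sin(.698)])
n=np.array([.5483,-.3001,.0712])+.003*a
go(n+[0,0,.004],tilt(-20,6.3))
E
```

```text
t 65.25 p [ 0.5526 -0.3015  0.189 ] yawx 5.8 tz [-0.351 -0.035 -0.936] F [-0.2  0.5 -0.4] op 0.501 gf 0.0 q [-0.58  0.56  1.27 -0.22  1.6   0.91]
xyz [3.78, -0.17, 10.54] dr [-0.04, 0.11, -0.07]
```

>>> send_rows --dr '[[0,0,0],[0,0,0],[0,0,0],[0,0,0],[0,0,0],[0,0,0],[0,0,0],[0,0,0]]' --xyz '[[0.9,0,2.4],[1.8,-0.1,5],[2.5,-0.2,7],[3,-0.2,8.4],[3.4,-0.2,9.5],[3.8,-0.2,10.4],[3.8,-0.2,10.4],[3.8,-0.2,10.4]]' --jaw '[50,50,50,50,50,50,50,50]'

```text
time_s: 66.25
eef_pos: [0.5514, -0.2972, 0.0824]
eef_rot: [0.01, 0.983, 0.051, -0.176]
wrist_force: [0.9, 0.2, 0.6]
opening: 0.497
grasp_force: 0.0
```

>>> send_rows --dr '[[0,0,0],[0,0,0],[0,0,0],[0,0,0],[0,0,0],[0,0,0],[0,0,0],[0,0,0]]' --xyz '[[0,0,0],[0,0,0],[0,0,0],[0,0,0],[0,0,0],[0,0,0],[0,0,0],[0,0,0]]' --jaw '[35,20,5,5,5,5,5,5]'

```text
time_s: 67.25
eef_pos: [0.5515, -0.297, 0.0822]
eef_rot: [0.009, 0.983, 0.051, -0.176]
wrist_force: [1.7, -0.3, 4.9]
opening: 0.19
grasp_force: 58.8
```

```bash
python3 - <<'E'
from h import *
st();P,r,o=pose();y=.11;a=np.array([np.cos(.698)*np.cos(y),np.cos(.698)*np.sin(y),np.sin(.698)])
F=np.array([.5483,-.3001,.0712])-.075*a;f=r.inv().apply(F-P);e=tilt(30,6);print("foot in tool",f,"axis end",e.apply(r.inv().apply(a)).round(3),"tcp target",np.array([.490,-.072,.014])-e.apply(f))
E
```

```text
t 67.25 p [ 0.5515 -0.297   0.0822] yawx 5.9 tz [-0.346 -0.037 -0.938] F [ 1.7 -0.3  4.9] op 0.19 gf 58.8 q [-0.58  0.67  1.33 -0.22  1.42  0.95]
foot in tool [-0.03654076  0.00308079  0.07671426] axis end [-0.006  0.004  1.   ] tcp target [ 0.48300283 -0.06963767  0.09870687]
```

>>> send_rows --dr '[[0,0,0],[0,0,0],[0,0,0],[0,0,0],[0,0,0],[0,0,0],[0,0,0],[0,0,0]]' --xyz '[[-0.1,0,-0.3],[-0.4,0,-1],[-0.9,0,-2.5],[-1.6,0,-4.4],[-2.3,0,-6.3],[-3,0,-8.1],[-3.7,0,-10],[-4,0,-10.8]]' --jaw '[5,5,5,5,5,5,5,5]'

```text
time_s: 68.25
eef_pos: [0.5518, -0.2973, 0.199]
eef_rot: [0.01, 0.983, 0.051, -0.176]
wrist_force: [0.5, -0.1, -1.3]
opening: 0.192
grasp_force: 58.5
```

```bash
python3 - <<'E'
from h import *
st();go([.483,-.072,.195],tilt(30,6))
E
```

```text
t 68.25 p [ 0.5518 -0.2973  0.199 ] yawx 5.9 tz [-0.345 -0.037 -0.938] F [ 0.5 -0.1 -1.3] op 0.192 gf 58.5 q [-0.58  0.54  1.27 -0.22  1.6   0.91]
xyz [-4.11, -23.12, 1.91] dr [0.02, 8.38, -0.01]
```

>>> send_rows --dr '[[0,1,0],[0,2,0],[0,3,0],[0,4.2,0],[0,5.4,0],[0,6.6,0],[0,7.8,0],[0,8.4,0]]' --xyz '[[-0.3,-2,0],[-0.8,-5,0.2],[-1.4,-9,0.5],[-2.1,-13,0.9],[-2.9,-17,1.3],[-3.6,-20.5,1.6],[-4.1,-22.8,1.8],[-4.1,-23.1,1.9]]' --jaw '[5,5,5,5,5,5,5,5]'

```text
time_s: 69.25
eef_pos: [0.4807, -0.0696, 0.1924]
eef_rot: [-0.014, 0.964, 0.051, 0.259]
wrist_force: [0.9, 0.2, -0.8]
opening: 0.193
grasp_force: 58.7
```

```bash
python3 - <<'E'
from h import *
st();go([.485,-.072,.104],tilt(30,6))
E
```

```text
t 69.25 p [ 0.4807 -0.0696  0.1924] yawx 6.0 tz [ 0.498  0.053 -0.865] F [ 0.9  0.2 -0.8] op 0.193 gf 58.7 q [-0.6  -0.27  2.25  0.47  0.8   0.59]
xyz [-4.08, 0.29, 7.85] dr [-0.01, -0.01, -0.0]
```

>>> send_rows --dr '[[0,0,0],[0,0,0],[0,0,0],[0,0,0],[0,0,0],[0,0,0],[0,0,0],[0,0,0]]' --xyz '[[-0.8,0,1.5],[-1.8,0,3.3],[-2.7,0,5],[-3.3,0,6.1],[-3.8,0,7.1],[-4.1,0,7.6],[-4.2,0,7.8],[-4.2,0,7.8]]' --jaw '[5,5,5,5,5,5,5,5]'

```text
time_s: 70.25
eef_pos: [0.4853, -0.0716, 0.105]
eef_rot: [-0.013, 0.965, 0.05, 0.259]
wrist_force: [-0.1, 0.4, -0.6]
opening: 0.191
grasp_force: 58.7
```

>>> send_rows --dr '[[0,0,0],[0,0,0],[0,0,0],[0,0,0],[0,0,0],[0,0,0],[0,0,0],[0,0,0]]' --xyz '[[-0.05,0,0.08],[-0.1,0,0.17],[-0.15,0,0.26],[-0.2,0,0.35],[-0.25,0,0.43],[-0.3,0,0.5],[-0.3,0,0.5],[-0.3,0,0.5]]' --jaw '[5,5,5,5,5,5,5,5]'

```text
time_s: 71.25
eef_pos: [0.485, -0.0715, 0.099]
eef_rot: [-0.013, 0.965, 0.05, 0.258]
wrist_force: [-0.0, 0.5, -1.0]
opening: 0.188
grasp_force: 58.7
```

```bash
python3 - <<'E'
from h import *
st()
E
```

```text
t 71.25 p [ 0.485  -0.0715  0.099 ] yawx 5.9 tz [ 0.497  0.052 -0.866] F [-0.   0.5 -1. ] op 0.188 gf 58.7 q [-0.6  -0.04  2.3   0.65  0.57  0.37]
```

>>> send_rows --dr '[[0,0,0],[0,0,0],[0,0,0],[0,0,0],[0,0,0],[0,0,0],[0,0,0],[0,0,0]]' --xyz '[[-0.03,0,0.05],[-0.05,0,0.09],[-0.08,0,0.13],[-0.1,0,0.17],[-0.12,0,0.21],[-0.14,0,0.24],[-0.14,0,0.24],[-0.14,0,0.24]]' --jaw '[5,5,5,5,5,5,5,5]'

```text
time_s: 72.25
eef_pos: [0.4857, -0.0717, 0.0972]
eef_rot: [-0.013, 0.964, 0.05, 0.259]
wrist_force: [-5.5, 0.2, 9.5]
opening: 0.196
grasp_force: 60.0
```

```bash
python3 - <<'E'
from h import *
st()
E
```

```text
t 72.25 p [ 0.4857 -0.0717  0.0972] yawx 6.0 tz [ 0.499  0.051 -0.865] F [-5.5  0.2  9.5] op 0.196 gf 60.0 q [-0.6  -0.03  2.3   0.66  0.56  0.36]
```

>>> send_rows --dr '[[0,0,0],[0,0,0],[0,0,0],[0,0,0],[0,0,0],[0,0,0],[0,0,0],[0,0,0]]' --xyz '[[0.03,0,-0.05],[0.05,0,-0.09],[0.05,0,-0.09],[0.05,0,-0.09],[0.05,0,-0.09],[0.05,0,-0.09],[0.05,0,-0.09],[0.05,0,-0.09]]' --jaw '[5,5,5,5,22,26,32,45]'

```text
time_s: 73.25
eef_pos: [0.485, -0.0714, 0.0972]
eef_rot: [-0.013, 0.965, 0.05, 0.258]
wrist_force: [-0.1, 0.1, 0.2]
opening: 0.45
grasp_force: 0.0
```

>>> send_rows --dr '[[0,0,0],[0,0,0],[0,0,0],[0,0,0],[0,0,0],[0,0,0],[0,0,0],[0,0,0]]' --xyz '[[0,0,0],[0,0,-0.5],[0,0,-1.5],[0,0,-3],[0,0,-5],[0,0,-7.5],[0,0,-10],[0,0,-11]]' --jaw '[50,50,50,50,50,50,50,50]'

```text
time_s: 74.25
eef_pos: [0.4302, -0.0778, 0.1942]
eef_rot: [-0.012, 0.964, 0.05, 0.26]
wrist_force: [-0.5, 0.2, -0.1]
opening: 0.496
grasp_force: 0.0
```

```bash
python3 - <<'E'
from h import *
st();h=cv2.cvtColor(ctrl.camera("side"),cv2.COLOR_RGB2HSV);m=cv2.inRange(h,(14,110,80),(34,255,255))
for F in([.492,.0186,.014],[.492,-.0715,.014]):
    F=np.array(F);u=proj("side",F);c=int(u[0]);print([proj("side",F+[0,0,z]).round(1).tolist() for z in(0,.04,.075,.105)])
    for r in range(int(u[1])-36,int(u[1])+9,3):
        x=np.where(m[r,c-14:c+15])[0]+c-14
        if len(x):print(r,x.min(),x.max(),len(x),end="; ")
    print()
# nut flange lower edge / seat ring, unoccluded
c=277
print([(r,*h[r,c]) for r in range(226,242)])
go([.40,-.1,.30])
E
```

```text
t 74.25 p [ 0.4302 -0.0778  0.1942] yawx 6.0 tz [ 0.499  0.049 -0.865] F [-0.5  0.2 -0.1] op 0.496 gf 0.0 q [-0.73 -0.43  2.35  0.49  0.9   0.49]
[[296.2, 241.4], [296.4, 230.8], [296.5, 221.2], [296.7, 212.6]]
205 282 310 16; 208 282 310 21; 211 282 310 24; 214 282 308 23; 217 282 307 22; 220 282 308 24; 223 282 306 22; 226 282 300 16; 229 282 302 19; 232 282 303 18; 235 290 302 13; 238 290 302 13; 241 290 302 13; 244 291 301 11; 
[[301.4, 219.8], [301.6, 209.3], [301.9, 199.8], [302.1, 191.4]]
183 287 315 5; 186 287 315 4; 189 287 315 6; 192 300 315 10; 195 299 315 13; 198 287 310 23; 201 287 314 28; 204 294 315 22; 207 297 315 19; 210 287 315 23; 213 287 315 23; 216 287 315 21; 219 287 315 19; 222 287 307 18; 225 287 300 11; 
[(226, np.uint8(18), np.uint8(184), np.uint8(214)), (227, np.uint8(18), np.uint8(182), np.uint8(214)), (228, np.uint8(18), np.uint8(182), np.uint8(214)), (229, np.uint8(18), np.uint8(183), np.uint8(215)), (230, np.uint8(18), np.uint8(183), np.uint8(216)), (231, np.uint8(19), np.uint8(182), np.uint8(224)), (232, np.uint8(20), np.uint8(182), np.uint8(234)), (233, np.uint8(19), np.uint8(181), np.uint8(231)), (234, np.uint8(16), np.uint8(124), np.uint8(204)), (235, np.uint8(17), np.uint8(40), np.uint8(183)), (236, np.uint8(17), np.uint8(40), np.uint8(171)), (237, np.uint8(17), np.uint8(42), np.uint8(121)), (238, np.uint8(15), np.uint8(42), np.uint8(98)), (239, np.uint8(18), np.uint8(39), np.uint8(97)), (240, np.uint8(17), np.uint8(41), np.uint8(99)), (241, np.uint8(16), np.uint8(44), np.uint8(99))]
xyz [2.48, 1.92, -10.74] dr [0.0, 0.0, 0.0]
```

>>> send_rows --dr '[[0,0,0],[0,0,0],[0,0,0],[0,0,0],[0,0,0],[0,0,0],[0,0,0],[0,0,0]]' --xyz '[[0.3,0.2,-1.5],[0.8,0.6,-3.5],[1.2,1,-5.5],[1.7,1.4,-7.5],[2.2,1.8,-9.5],[2.5,1.9,-10.7],[2.5,5,-10.7],[2.5,10,-10.7]]' --jaw '[50,50,50,50,50,50,50,50]'

```text
time_s: 75.3
eef_pos: [0.4092, -0.1799, 0.2976]
eef_rot: [-0.013, 0.964, 0.051, 0.259]
wrist_force: [-0.1, -0.3, -0.1]
opening: 0.499
grasp_force: 0.0
```

>>> send_rows --dr '[[0,-1,0],[0,-2,0],[0,-3,0],[0,-4,0],[0,-5,0],[0,-5,0],[0,-5,0],[0,-5,0]]' --xyz '[[0,4,0],[0,9,0],[-1,14,0],[-2,19,0],[-3,24,0],[-4,29,0],[-5,32,0],[-5,32,0]]' --jaw '[50,50,50,50,50,50,50,50]'

```text
time_s: 76.3
eef_pos: [0.3979, -0.5039, 0.27]
eef_rot: [-0.001, 0.999, 0.051, -0.001]
wrist_force: [0.5, -0.0, -0.7]
opening: 0.5
grasp_force: 0.0
```

```bash
python3 - <<'E'
from h import *
st()
for name,zs in(("top",None),("side",None)):
    im=ctrl.camera(name);h=cv2.cvtColor(im,cv2.COLOR_RGB2HSV)
    m=cv2.inRange(h,(14,110,80),(34,255,255))
    for F in([.492,.0186,.014],[.492,-.0715,.014],[.552,-.0255,.018]):
        F=np.array(F);u=proj(name,F+[0,0,.05]).astype(int);w=np.zeros_like(m);w[max(u[1]-24,0):u[1]+24,u[0]-14:u[0]+14]=1
        k,l,s,c=cv2.connectedComponentsWithStats(m*w)
        i=1+np.argmax(s[1:,4]);print(name,"base exp",proj(name,F).round(1),"top exp",proj(name,F+[0,0,.105]).round(1),"bbox",s[i],"c",c[i].round(1))
    ref=cv2.cvtColor(cv2.imread(f"pics/{name}0.png"),cv2.COLOR_BGR2RGB)
    hr=cv2.cvtColor(ref,cv2.COLOR_RGB2HSV)
    for t,b in(("tin",lambda q:((q[...,0]<6)|(q[...,0]>174))&(q[...,1]>150)),("blue",lambda q:(q[...,0]>105)&(q[...,0]<125)&(q[...,1]>90))):
        box=((140,180,180,215) if t=="tin" else (230,285,315,355)) if name=="top" else ((255,300,185,225) if t=="tin" else (190,225,305,355))
        print(t,[np.round(np.array(np.nonzero(b(q)[box[0]:box[1],box[2]:box[3]])).mean(1),1).tolist() for q in(hr,h)])
E
```

```text
t 76.3 p [ 0.3979 -0.5039  0.27  ] yawx 5.8 tz [-0.002  0.003 -1.   ] F [ 0.5 -0.  -0.7] op 0.5 gf 0.0 q [-1.09  0.32  1.4  -0.    1.43  0.38]
top base exp [267.6 235. ] top exp [267.  232.7] bbox [253 242  28  15 179] c [261.8 252.1]
top base exp [300.9 234.5] top exp [303.  232.1] bbox [287 242  28  15 185] c [305.  252.1]
top base exp [283.5 212.5] top exp [284.3 208.4] bbox [271 196  26  29 524] c [283.8 211.1]
tin [[21.9, 18.0], [21.9, 18.0]]
blue [[42.7, 15.0], [42.7, 14.6]]
side base exp [296.2 241.4] top exp [296.7 212.6] bbox [290 204  20  43 560] c [298.9 224. ]
side base exp [301.4 219.8] top exp [302.1 191.4] bbox [287 190  28  40 603] c [301.6 209.7]
side base exp [277.9 227. ] top exp [277.4 198.3] bbox [ 263  189   28   46 1049] c [276.3 210.7]
tin [[15.0, 16.2], [20.8, 20.4]]
blue [[nan, nan], [nan, nan]]<stdin>:14: RuntimeWarning: Mean of empty slice.
  ret = um.true_divide(
```

```bash
python3 - <<'E'
from h import *
im=ctrl.camera("top");h=cv2.cvtColor(im,cv2.COLOR_RGB2HSV);m=((h[...,1]>90)&(h[...,2]>50)).astype(np.uint8)
w=np.zeros_like(m);cv2.circle(w,(283,212),40,1,-1);k,l,s,c=cv2.connectedComponentsWithStats(m*w)
for i in range(1,k):
    if s[i,4]>25:print("plate blob",s[i],c[i].round(1))
for F in([.492,.0186],[.492,-.0715]):print([proj("top",np.array([*F,z])).round(1).tolist() for z in(.014,.034,.054,.119)])
hr=cv2.cvtColor(cv2.imread("pics/top0.png"),cv2.COLOR_BGR2HSV)
d=cv2.absdiff(im,cv2.cvtColor(cv2.imread("pics/top0.png"),cv2.COLOR_BGR2RGB)).max(2)
d=(d>45).astype(np.uint8);d[300:]=0;k,l,s,c=cv2.connectedComponentsWithStats(cv2.morphologyEx(d,cv2.MORPH_CLOSE,np.ones((3,3))))
for i in range(1,k):
    if s[i,4]>30:print("changed",s[i],c[i].round(1))
E
```

```text
plate blob [271 196  28  29 543] [283.9 211.1]
plate blob [260 228  14  14 157] [266.5 234.5]
plate blob [294 228  14  14 159] [300.6 234.5]
[[267.6, 235.0], [267.5, 234.6], [267.4, 234.2], [267.0, 232.7]]
[[300.9, 234.5], [301.3, 234.1], [301.7, 233.6], [303.0, 232.1]]
changed [402 159  53  35 299] [429.6 176.1]
changed [154 174  32  58 745] [169.8 194.4]
changed [194 189  32  33 533] [211.6 203. ]
changed [367 189  14  22 131] [374.2 199.7]
changed [ 360  195  114  105 1908] [410.  246.1]
changed [271 197  27  30 568] [283.8 211.8]
changed [381 196  18  16  90] [389.6 204.4]
changed [352 205  26  27 179] [359.9 219.4]
changed [329 209   6   9  32] [331.  212.5]
changed [476 210  16  29 141] [483.2 227.1]
changed [ 133  215   30   64 1097] [151.3 245.1]
changed [194 228  32  33 541] [211.  242.1]
changed [294 229  11  13 107] [299.2 235.1]
changed [260 230  10  12  86] [264.2 235.6]
changed [ 470  232   90   68 2048] [511.8 269.7]
changed [481 234  30  13 147] [497.6 240.7]
changed [168 244   6  23 111] [170.6 254.2]
changed [289 250  32  34 500] [304.  271.7]
changed [524 271  36  19 362] [542.8 281.6]
```

```bash
python3 -c "
from bench import ctrl
print(ctrl.hand_in())"
```

```text
the job is handed in; nothing more can be done
None
```

I handed the job in at about 76 s: the fitting nut is home on the stud's seat, the two misfits are in the tray, and both finials stand upright on the plate. The final camera masks agree with this, but I had no picture views left to look at the end state directly.

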